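# Vent and open the espresso machine, right the water bottles

## Robot

A 6-joint arm with a two-finger parallel gripper is mounted at the origin on the work surface. World frame = base frame: x ahead of the robot, y to its left, z up, the work surface at z = 0. Lengths are in m, angles in rad, forces in N, time in s.
With the tool pointing down it reaches from about 0.35 to 0.725 m from the base axis. Payload 6 kg.
Tool frame: the origin (TCP) lies between the finger pads; the fingertips stand 17 mm ahead of it and the grasp point (between the pads) lies 2 mm behind it; z points along the fingers, y is the line along which they close (so a half turn about z gives the same grasp; the last joint's range is limited). The gripper opens to 85 mm and grips with 20 to 120 N. Pads are 22 mm wide; open, the fingers measure 114 mm over their backs; the gripper's body (76 mm by 85 mm) begins 54 mm behind the grasp point. The pads swing forward as they close: fully open they stand 13 mm farther back than shut.
Start: joints at [-0.791, 0.04, 0.085, 0, -1.615, -0.334], TCP at [0.259, -0.541, 0.248] pointing down, gripper open.
Joint ranges: [-2.56, 2.56], [-1.29, 2.01], [-1.08, 1.49], [-3.29, 1.98], [-2.81, -0.18], [-2.99, 2.99]. Speed limits (rad/s): [2.57, 2.57, 3.01, 3.14, 3.14, 3.14].

## Interface

Orientations are given as a unit quaternion [w, x, y, z].
In Python, from plant import bot gives the robot as it stands.
- The arm moves only by the tool play_rows, never from a script. Its argument "series" is a list of rows, each a list of 3 entries, a list of its own where there are three numbers: the shift along the tool's x, y, z scaled (see below), then the turn about the tool's z scaled (see below), then the closure, from -1 (fully open) to 1 (shut). A call has exactly 10 rows; each row is the pose to reach, as a shift and turn from the pose commanded when the call began, along the tool's axes at that moment; what a row does not reach only later rows make up. The controller multiplies each number of a shift by 10 cm and each number of a turn by 90 degrees. A row lasts 1/12 s, in which the tool goes at most 41.7 mm and 7.16 degrees, less where a joint would pass 70% of its speed; a pose out of reach is approached as far as the arm can. A call with a number of a shift or a turn outside -1 to 1 is refused whole. A call with a gripper value outside its range is refused whole. The fingers move at their own pace and stop on an object; "squeeze" is the grip in N (left out, the last holds). Time passes only in rows, so rows that repeat a pose let the fingers close, or fill a call up. It gives the time, the measured TCP pose, the force, the opening and the grip force at its end, in the units of the state.
- bot.get_obs(): the state, without advancing time (a new reading comes with each control period).
- bot.capture(name): name is "scene" or "top"; returns the picture (384x512x3 uint8, blue, green, red); there is no depth.
- bot.calibration(name): a dict with "mtx" (3x3 intrinsics, pixels), "dist" ([k1, k2, p1, p2, k3] as OpenCV has them; the pictures are not rectified), "rvec" (rotation vector, rad) and "tvec" (3), from world to camera coordinates, as OpenCV has them. Camera axes: x right, y down, z forward; pixel columns grow to the right and rows downward; lengths in m; the calibration is good to about 2 mm. A picture is of the moment at which its call begins. calibration takes no time and is no camera call.
- bot.sign_off(): hands the job in; it is judged then, once.
Trained networks look in the newest picture that a camera, given by its name, has taken for a name from the list of things; names that differ only in an ending like _2 or _b are one class to them, and where a whole thing is asked for, a point or a joint stands for the part that bears it (a point fixed in the world has none). Each returns a list of dicts, best first, with "p" (0 to 1); they miss things now and then, are a little off and sometimes report something else, mostly with a low value. They report only what shows in the picture. A call takes as long as a camera call. They do not tell look-alikes from the thing itself.
- bot.outline_of(camera, target): "mask" (384x512 bool, what is visible of it) and "bbox" ([left, top, right, bottom] in pixels, round what is visible of it).
The state is a dict: "time": time; "qpos": joint angles; "qvel": joint speeds; "joint_efforts": joint torques, N m; "tool_pos": TCP position; "eef_rot": TCP orientation; "ft_force": force on the tool from outside, world axes, zero at the start; "moment": the same for the moment, N m; "opening": opening from 0.0 (shut) to 1.0 (fully open); "grasp_force": force on a finger pad.
Only numpy, scipy, OpenCV 4.12 (cv2) and the standard library are available. Lean on these libraries where they do the work, as an engineer would, in place of code of your own. Each camera call takes 0.05 s, during which the arm holds its last target. There are 200 camera calls.

## Task

Get the espresso machine ready for refilling: open the steam knob all the way (anticlockwise, to its stop) to let the pressure off, and only then unscrew the boiler cap, lift it off and set it down right way up in the middle of the small plate. Stand every water bottle that has tipped over in the wooden tray upright again, in one row along the tray's centre line with the bottle that is still standing. Leave that bottle standing and do not disturb the other crockery.

Things in the scene. Friction and masses are not known exactly. Their poses are not given: they have to be found in the camera images.
- machine: Steam espresso machine, 230 (x) x 240 (y) x 215 mm high, fixed to the worktop, dark foot, grey housing, steel top deck; portafilter handle sticks out of its front. Origin: centre of its underside; its front (brew group) faces -x, z up; it stands with its front away from the robot. On the deck, 215 mm above the worktop: the boiler cap at x 0, y +60 mm, and the knob well at x 0, y -60 mm.
- well (a point): Centre of the floor of the square well (84 x 84 mm, 30 mm deep, sides along the machine's x and y) sunk in the machine's top deck; the steam knob sits in it.
- steam (a joint): Steam knob in the well: 0 = shut, grows anticlockwise seen from above to the stop at 1.6 rad (fully open); it stays where it is left (friction 0.05 N m). At 0 its grip bar lies along the machine's x axis; the bar turns with the knob; a white dash marks one end.
- steam_grip (a point): Middle of the knob's grip bar, on the knob's axis, 15 mm above the well's floor; x along the bar. The bar is 34 mm long, 12 mm thick; its flanks reach from 7 to 24 mm above the well's floor (its top is 6 mm below the deck). Below it a disc of 17 mm radius.
- cap: Black ribbed round boiler cap, loose, 58 mm diameter, 45 mm high (upper 20 mm solid, below a hollow skirt), 0.12 kg, screwed on the boiler neck. Origin: centre of its underside, z up its axis; home, the origin is 1 mm above the deck. It stays put when let go partly unscrewed, and cannot be pulled off before it is unscrewed.
- neck (a point): Foot of the brass boiler neck on the machine's deck, on its axis; the neck (34 mm diameter, 45 mm over the thread) is 26 mm high. Right-hand double thread, 19 mm rise per turn: the cap turns about 4.1 rad anticlockwise (from above) and rises 12 mm until free; more turning does no harm. Lift it over 26 mm to clear the neck.
- plate: Small white saucer, flat, 108 mm across with a faint rim to 120 mm, fixed. Origin: centre of its underside; top 6 mm above the worktop. The cap is to be put here.
- tray: Wooden bottle tray, a lane 206 (x) x 440 (y) mm with an 8 mm thick, 26 mm high rail along each long side (190 mm between them) and open ends, fixed; its floor is 8 mm above the worktop. Origin: centre of its underside; its long centre line is its y axis, where the bottles are to stand.
- bottle_up: Green square water bottle still standing in the tray, same shape as the tipped ones, 140 mm tall. Origin: centre of its base, z up.
- bottle1: Green glass water bottle, tipped over and lying across the tray (None if absent): square body 52 x 52 mm and 100 mm long, then shoulder and neck (26 mm diameter) with a 30 mm diameter metal cap, 140 mm long in all, 0.2 to 0.4 kg. Origin on its axis, 75 mm from the base; its x axis points from the base to the cap (up when it stands; the origin is then 83 mm above the worktop).
- bottle2: Green glass water bottle, tipped over and lying across the tray (None if absent): square body 52 x 52 mm and 100 mm long, then shoulder and neck (26 mm diameter) with a 30 mm diameter metal cap, 140 mm long in all, 0.2 to 0.4 kg. Origin on its axis, 75 mm from the base; its x axis points from the base to the cap (up when it stands; the origin is then 83 mm above the worktop).
- bottle3: Green glass water bottle, tipped over and lying across the tray (None if absent): square body 52 x 52 mm and 100 mm long, then shoulder and neck (26 mm diameter) with a 30 mm diameter metal cap, 140 mm long in all, 0.2 to 0.4 kg. Origin on its axis, 75 mm from the base; its x axis points from the base to the cap (up when it stands; the origin is then 83 mm above the worktop).
- sugar_jar: Glass jar, 72 mm diameter, 100 mm high; leave alone. Origin: centre of underside.
- mug_a: White mug, 80 mm diameter, 90 mm high; leave alone. Origin: centre of underside.
- mug_b: Blue mug, 80 mm diameter, 90 mm high; leave alone. Origin: centre of underside.
- milk_jug: Steel milk jug, 68 mm diameter, 80 mm high; leave alone. Origin: centre of underside.
- tea_tin: Steel tea tin, 70 x 100 x 85 mm high; leave alone. Origin: centre of underside.
Mind the look-alikes: they are no part of the job. Leave any orange look-alike of the bottle2 alone. Leave any purple look-alike of the bottle_up alone.

How it is judged:
On the way, in this order (a step that is already met when the one before it is completed fails the run):
1. the steam knob is opened to its stop (beyond 1.4 of 1.6 rad) (value of joint steam above 1.4 rad), for 0.2 s.
2. the boiler cap is unscrewed and lifted clear of the neck (30 mm above home) (z of cap in the frame of machine above 0.246 m), for 0.2 s.
At the end, for the whole second after the job is handed in: Steam knob beyond 1.4 rad; cap on the plate within 35 mm of its centre, right way up within 0.15 rad; every bottle on the tray floor, upright within 0.15 rad, axis within 45 mm of the long centre line and 195 mm of the middle; the standing bottle still upright; all at rest (value of joint steam above 1.4 rad and horizontal distance between cap and plate below 0.035 m and angle between each of cap, bottle_up's own z axis and vertical below 0.15 rad and height (world z) of cap below 0.02 m and linear speed of each of cap, bottle1, bottle2, bottle3 below 0.03 m/s and angle between each of bottle1, bottle2, bottle3's own x axis and vertical below 0.15 rad and height (world z) of each of bottle1, bottle2, bottle3 below 0.095 m and x of bottle1 in the frame of tray between -0.045 and 0.045 m and y of bottle1 in the frame of tray between -0.195 and 0.195 m and x of bottle2 in the frame of tray between -0.045 and 0.045 m and y of bottle2 in the frame of tray between -0.195 and 0.195 m and x of bottle3 in the frame of tray between -0.045 and 0.045 m and y of bottle3 in the frame of tray between -0.195 and 0.195 m); the robot touches nothing.
It fails at once if the cap is lifted off while the steam knob is not open (z of cap in the frame of machine above 0.238 m and value of joint steam below 1.3 rad).
It fails at once if the standing bottle is knocked over (angle between bottle_up's own z axis and vertical above 0.6 rad).
It fails at once if other crockery is shifted more than 50 mm (distance of any of sugar_jar, mug_a, mug_b, milk_jug, tea_tin from where it was at the start of the episode above 0.05 m).
Of bottle1, bottle2, bottle3 only 2 to 3 are there at a start; the rules pass over those that are not, and their reading is None.
At some moment in a run one of bottle1, bottle2, bottle3 may be knocked a few centimetres aside while the robot is not near it.
Once in a run the grip may slacken for a moment while it holds something.
It also fails if it takes over 210 s, if anything falls off the work surface, if the arm or the gripper's body presses on something with over 40 N, if the wrist force passes 120 N, or if a joint passes its speed limit or range.

## Working session

There is one attempt and no reset: what is moved stays moved. The work goes in short steps, Python scripts to look and compute and a tool call to move; the robot and the scene stay as the last step left them, time stands still between calls to the robot, and variables do not carry over. Pictures are saved under pics/ and viewed, at most 14 in all, crops included, and the job is handed in when it is done.

Besides the shell and the picture viewer there is one more tool, called after "Call:" in YAML: its name, and indented under it one key for each argument. play_rows: Moves the arm, as the interface text tells. Shifts and turns lie within -1 to 1; 1 stands for 10 cm of shift or 90 degrees of turn. Its arguments: {"type":"object","properties":{"series":{"type":"array","items":{"type":"array"}},"squeeze":{"type":"number"}},"required":["series"]}

```bash
mkdir -p pics; ls
python3 - <<'E'
from plant import bot
import cv2,numpy as np
for c in("scene","top"):
    cv2.imwrite(f"pics/{c}0.png",cv2.resize(bot.capture(c),(800,600),interpolation=cv2.INTER_CUBIC))
    k=bot.calibration(c);R=cv2.Rodrigues(k["rvec"])[0];print(c,k["mtx"].round(1).tolist(),np.round(k["dist"],3),(-R.T@np.ravel(k["tvec"])).round(3),R.round(2).tolist())
print(bot.get_obs())
E
```

```text
pics
scene [[468.6, 0.0, 250.2], [0.0, 468.6, 195.8], [0.0, 0.0, 1.0]] [-0.065  0.     0.     0.     0.   ] [1.395 1.006 1.443] [[-0.78, 0.63, 0.02], [0.43, 0.55, -0.71], [-0.46, -0.55, -0.7]]
top [[471.8, 0.0, 255.5], [0.0, 471.8, 183.2], [0.0, 0.0, 1.0]] [-0.192  0.     0.     0.     0.   ] [ 0.312 -0.028  1.755] [[-0.02, -1.0, -0.01], [-0.99, 0.02, -0.14], [0.14, 0.01, -0.99]]
{'time': 0.1, 'qpos': array([-7.91271043e-01,  4.07360529e-02,  8.39062310e-02, -3.94920658e-04,
       -1.61546734e+00, -3.33688890e-01]), 'qvel': array([ 0.00125428, -0.00218614,  0.00201801,  0.00155033, -0.00060295,
        0.00052555]), 'joint_efforts': array([-4.69008519e-03, -3.69349015e+01,  3.48278689e+01,  6.95167735e+00,
       -4.63665754e-03,  3.23021106e-05]), 'tool_pos': array([ 0.25867589, -0.54108657,  0.24738775]), 'eef_rot': array([-2.28958379e-04, -2.21084939e-01,  9.75254248e-01,  7.41361539e-04]), 'ft_force': array([-0.36012458,  0.49732631,  0.11545178]), 'moment': array([-0.00437195,  0.02068734,  0.03847081]), 'grasp_force': 0.0, 'opening': 0.9988698406503661}
```

View pics/scene0.png

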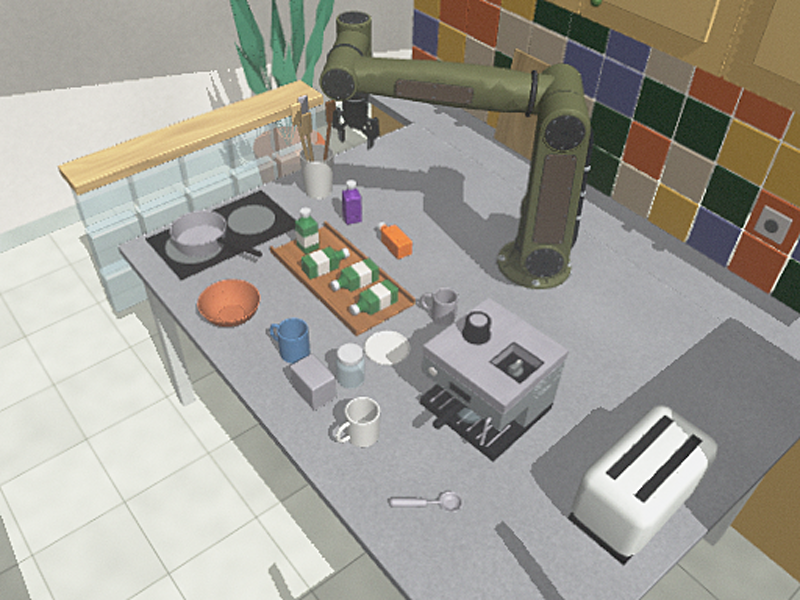

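View pics/top0.png

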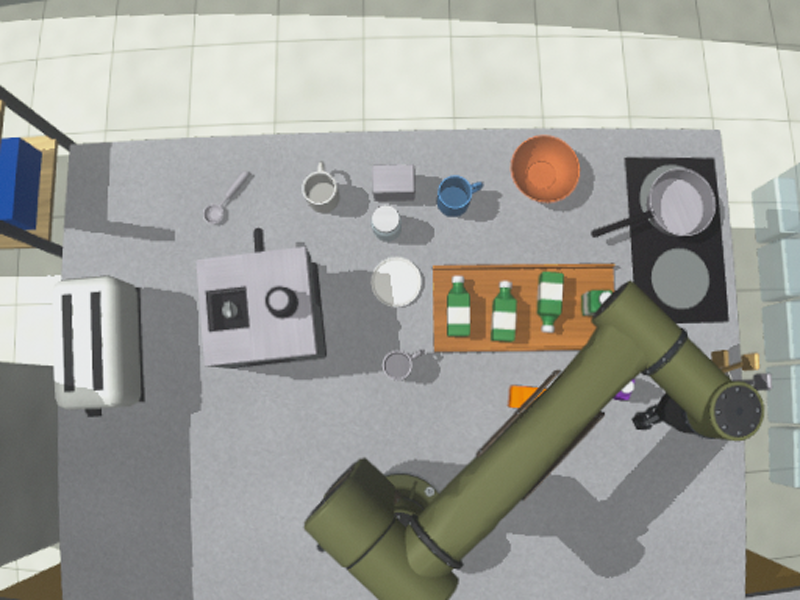

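The pictures show, in 800x600 pixels (top view given as "top"):
- **Machine:** top (260,308), with the boiler cap at (281,302) and the knob well at (228,310).
- **Plate:** top (397,282).
- **Tray:** top (523,308). Three green bottles lie at top (459,307), (504,312) and (550,300). The necks of the first two point towards +x and the third towards -x.
- **Standing green bottle:** top (598,302), partly under the arm; scene (307,230).

Look-alikes and things that could be confused:
- The orange bottle at scene (396,240) and top (520,397), and the purple one at scene (352,203), are both off the tray. I choose the green ones in the tray.
- The sugar jar lid at top (386,221) could pass for the plate.

```bash
cat > h.py <<'E'
from plant import bot
import cv2,numpy as np
from scipy.spatial.transform import Rotation as Ro
K={c:bot.calibration(c) for c in("scene","top")}
def ray(c,uv):
    k=K[c];R=cv2.Rodrigues(k["rvec"])[0]
    n=cv2.undistortPoints(np.array(uv,float).reshape(-1,1,2),k["mtx"],k["dist"]).reshape(-1,2)
    d=np.c_[n,np.ones(len(n))]@R
    return -R.T@np.ravel(k["tvec"]),d
def onz(c,uv,z):
    o,d=ray(c,uv);return (o+d*((z-o[2])/d[:,2:]))
def proj(c,p):
    k=K[c];return cv2.projectPoints(np.array(p,float).reshape(-1,1,3),k["rvec"],k["tvec"],k["mtx"],k["dist"])[0].reshape(-1,2)
def tri(u1,u2):
    o1,d1=ray("top",u1);o2,d2=ray("scene",u2);d1=d1[0];d2=d2[0]
    s=np.linalg.lstsq(np.c_[d1,-d2],o2-o1,rcond=None)[0]
    a=o1+s[0]*d1;b=o2+s[1]*d2;return (a+b)/2,np.linalg.norm(a-b)
def tool():
    o=bot.get_obs();w,x,y,z=o["eef_rot"];R=Ro.from_quat([x,y,z,w]).as_matrix();return o,o["tool_pos"],R
def cmd(target,yaw=None):
    "shift in tool axes (units 10cm) to world target; yaw = world angle of tool y axis (mod pi)"
    o,p,R=tool();s=R.T@(np.array(target)-p)/.1
    a=np.arctan2(R[1,1],R[0,1]);t=None
    if yaw is not None:
        t=-((yaw-a+np.pi/2)%np.pi-np.pi/2)/(np.pi/2)
    print("shift",s.round(3),"turn",t,"tool",p.round(4),"yawy",round(a,3),"q",o["qpos"].round(2),"t",round(o["time"],1))
E
python3 - <<'E'
from h import *
import pickle
D={}
for c in("top","scene"):
    im=bot.capture(c)
    for n in("machine","cap","steam","plate","tray","bottle_up","bottle1"):
        D[c,n]=r=bot.outline_of(c,n)
        for e in r:
            m=e["mask"].astype(np.uint8);ys,xs=np.nonzero(m)
            print(c,n,round(e["p"],2),np.round(e["bbox"]).tolist(),len(xs),(xs.mean().round(1),ys.mean().round(1)) if len(xs) else 0)
pickle.dump(D,open("d.pkl","wb"))
cmd([.26,-.54,.25],0)
im=bot.capture("top");cv2.imwrite("pics/t1.png",cv2.resize(im[150:245,115:400],(800,267),interpolation=cv2.INTER_CUBIC))
E
```

```text
top machine 0.82 [125.0, 147.0, 211.0, 237.0] 5489 (np.float64(165.5), np.float64(196.8))
top machine 0.54 [173.0, 184.0, 190.0, 205.0] 304 (np.float64(179.1), np.float64(192.7))
top cap 0.5 [172.0, 184.0, 190.0, 203.0] 332 (np.float64(178.8), np.float64(192.5))
top steam 0.61 [139.0, 193.0, 154.0, 204.0] 86 (np.float64(146.4), np.float64(198.5))
top steam 0.46 [311.0, 180.0, 331.0, 217.0] 559 (np.float64(322.8), np.float64(201.1))
top plate 0.69 [239.0, 162.0, 271.0, 196.0] 793 (np.float64(253.0), np.float64(180.2))
top tray 0.61 [278.0, 167.0, 391.0, 230.0] 4080 (np.float64(330.9), np.float64(195.4))
top bottle_up 0.58 [397.0, 244.0, 406.0, 255.0] 65 (np.float64(400.4), np.float64(249.8))
top bottle_up 0.49 [372.0, 186.0, 391.0, 204.0] 190 (np.float64(380.3), np.float64(192.2))
top bottle1 0.97 [286.0, 178.0, 299.0, 219.0] 517 (np.float64(292.8), np.float64(197.4))
top bottle1 0.94 [312.0, 180.0, 331.0, 221.0] 551 (np.float64(322.2), np.float64(201.3))
top bottle1 0.66 [341.0, 170.0, 362.0, 215.0] 603 (np.float64(351.1), np.float64(191.6))
top bottle1 0.48 [324.0, 246.0, 342.0, 263
[... 574 characters left out ...]
(242.3))
scene bottle_up 0.73 [186.0, 133.0, 206.0, 162.0] 336 (np.float64(196.2), np.float64(148.3))
scene bottle_up 0.58 [218.0, 119.0, 233.0, 141.0] 315 (np.float64(225.0), np.float64(129.7))
scene bottle1 0.85 [213.0, 163.0, 241.0, 185.0] 465 (np.float64(228.3), np.float64(175.8))
scene bottle1 0.82 [195.0, 161.0, 222.0, 174.0] 332 (np.float64(206.3), np.float64(167.0))
scene bottle1 0.81 [243.0, 141.0, 262.0, 165.0] 310 (np.float64(253.1), np.float64(153.4))
scene bottle1 0.56 [224.0, 179.0, 253.0, 202.0] 431 (np.float64(240.7), np.float64(190.3))
shift [-0.017  0.006 -0.017] turn -0.7162107174252934 tool [ 0.2587 -0.5413  0.2483] yawy 2.017 q [-0.79  0.04  0.08 -0.   -1.62 -0.33] t 0.9
```

View pics/t1.png

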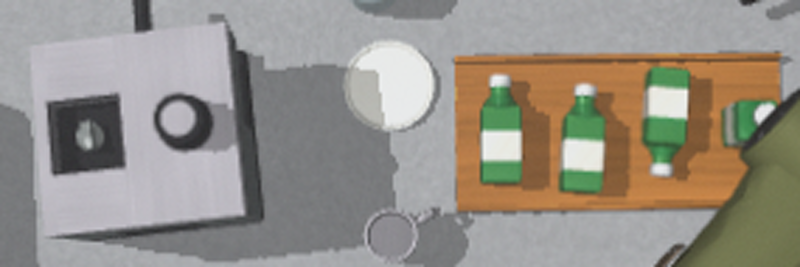

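Run:
```python
from h import *
import pickle;D=pickle.load(open("d.pkl","rb"))
f=lambda u:np.array(u)/2.807+[115,150]
def cen(c,n,i=0):
    ys,xs=np.nonzero(D[c,n][i]["mask"]);return [xs.mean(),ys.mean()]
print("deck",onz("top",f([[30,47],[225,24],[248,215],[43,236]]),.215).round(4).tolist())
w=onz("top",f([[48,102],[121,94],[125,167],[54,174]]),.215);print("well rim",w.round(4).tolist(),w.mean(0).round(4))
print("cap tri",tri(cen("top","cap"),cen("scene","cap")))
print("cap top lid",onz("top",f([[181,117]]),.261),"mid",onz("top",[cen("top","cap")],.24))
print("steam",onz("top",[cen("top","steam")],.203))
p=[cen("top","plate"),cen("scene","plate")];print("plate",tri(*p),onz("top",f([[390,86]]),.006),onz("scene",[p[1]],.006))
print("tray",onz("top",f([[456,60],[781,58],[456,212]]),.03).round(4).tolist(), onz("top",f([[456,60],[781,58],[456,212]]),.01).round(3).tolist())
order=[(0,3),(1,0),(2,1)]
for a,b in order:print("bottle tri",tri(cen("top","bottle1",a),cen("scene","bottle1",b)))
# axis end points (cap end, base end) z=.034/.05 
for e in ([[500,80],[501,182]],[[585,89],[582,190]],[[661,171],[668,69]]):print(onz("top",f(e),.034).round(4).tolist(),onz("top",f(e),.05).round(4).tolist())
# standing bottle in scene
print("up",onz("scene",[[307/1.5625,211/1.5625]],.148),onz("scene",[[308/1.5625,249/1.5625]],.008),tri(f([[763,115]]),[[306/1.5625,211/1.5625]]))
for q in((.26,-.54,.25),):cmd(q,0)
```

```text
deck [[0.5895, 0.4276, 0.215], [0.6114, 0.1902, 0.215], [0.3844, 0.1637, 0.215], [0.3628, 0.4083, 0.215]]
well rim [[0.5222, 0.4039, 0.215], [0.53, 0.3149, 0.215], [0.443, 0.3095, 0.215], [0.436, 0.3954, 0.215]] [0.4828 0.3559 0.215 ]
cap tri (array([0.49549675, 0.24040294, 0.23949929]), np.float64(0.0003797271918029035))
cap top lid [[0.49545766 0.23452151 0.261     ]] mid [[0.49530754 0.24045413 0.24      ]]
steam [[0.48180452 0.35725206 0.203     ]]
plate (array([0.56415291, 0.00180171, 0.00907422]), np.float64(0.0004295124808361619)) [[ 0.56280625 -0.00147019  0.006     ]] [[ 5.62510234e-01 -5.17389677e-04  6.00000000e-03]]
tray [[0.5922, -0.0895, 0.03], [0.5863, -0.5252, 0.03], [0.3921, -0.0846, 0.03]] [[0.595, -0.09, 0.01], [0.59, -0.531, 0.01], [0.393, -0.085, 0.01]]
bottle tri (array([ 0.49121935, -0.14126473,  0.03946891]), np.float64(0.0049442600483669006))
bottle tri (array([ 0.4755311 , -0.24938701,  0.03736605]), np.float64(0.002844618375876942))
bottle tri (array([ 0.51252222, -0.36179854,  0.03091171]), np.float64(0.004357841307824661))
[[0.5637, -0.1465, 0.034], [0.4296, -0.144, 0.034]] [[0.5614, -0.1454, 0.05], [0.4285, -0.1429, 0.05]]
[[0.5494, -0.2582, 0.034], [0.4168, -0.2494, 0.034]] [[0.5472, -0.2561, 0.05], [0.4158, -0.2474, 0.05]]
[[0.4391, -0.3544, 0.034], [0.5738, -0.3699, 0.034]] [[0.4379, -0.3514, 0.05], [0.5714, -0.3667, 0.05]]
up [[ 0.49528174 -0.45792859  0.148     ]] [[ 0.50207525 -0.45746152  0.008     ]] (array([ 0.49618966, -0.46392696,  0.14518087]), np.float64(0.002171638301952712))
shift [-0.017  0.006 -0.018] turn -0.7161974640335372 tool [ 0.2587 -0.5413  0.2482] yawy 2.017 q [-0.79  0.04  0.08  0.   -1.62 -0.33] t 0.9
```

Call:
play_rows:
  series:
    - [[-0.07,0.09,-0.08],0,-1]
    - [[-0.15,0.18,-0.16],0,-1]
    - [[-0.22,0.27,-0.25],0,-1]
    - [[-0.3,0.36,-0.33],0,-1]
    - [[-0.37,0.45,-0.41],0,-1]
    - [[-0.44,0.53,-0.5],0,-1]
    - [[-0.52,0.62,-0.58],0,-1]
    - [[-0.59,0.71,-0.66],0,-1]
    - [[-0.67,0.8,-0.75],0,-1]
    - [[-0.74,0.89,-0.82],0,-1]

```text
time: 1.78
tool_pos: [0.2875, -0.428, 0.3314]
eef_rot: [0.0, -0.221, 0.975, -0.0]
ft_force: [-0.3, -0.7, 0.6]
opening: 0.997
grasp_force: 0.0
```

Call:
play_rows:
  series:
    - [[-0.07,0.09,0],0,-1]
    - [[-0.15,0.18,0],0,-1]
    - [[-0.22,0.27,0],0,-1]
    - [[-0.3,0.36,0],0,-1]
    - [[-0.37,0.45,0],0,-1]
    - [[-0.44,0.53,0],0,-1]
    - [[-0.52,0.62,0],0,-1]
    - [[-0.59,0.71,0],0,-1]
    - [[-0.67,0.8,0],0,-1]
    - [[-0.74,0.89,0],0,-1]

```text
time: 2.62
tool_pos: [0.3157, -0.3158, 0.33]
eef_rot: [-0.0, -0.221, 0.975, 0.0]
ft_force: [-0.3, -0.2, 0.1]
opening: 0.999
grasp_force: 0.0
```

Call:
play_rows:
  series:
    - [[-0.07,0.09,0],0,-1]
    - [[-0.15,0.18,0],0,-1]
    - [[-0.22,0.27,0],0,-1]
    - [[-0.3,0.36,0],0,-1]
    - [[-0.37,0.45,0],0,-1]
    - [[-0.44,0.53,0],0,-1]
    - [[-0.52,0.62,0],0,-1]
    - [[-0.59,0.71,0],0,-1]
    - [[-0.67,0.8,0],0,-1]
    - [[-0.74,0.89,0],0,-1]

```text
time: 3.45
tool_pos: [0.3439, -0.2037, 0.33]
eef_rot: [-0.0, -0.221, 0.975, 0.0]
ft_force: [-0.3, -0.5, 0.8]
opening: 1.0
grasp_force: 0.0
```

Call:
play_rows:
  series:
    - [[-0.07,0.09,0],0,-1]
    - [[-0.15,0.18,0],0,-1]
    - [[-0.22,0.27,0],0,-1]
    - [[-0.3,0.36,0],0,-1]
    - [[-0.37,0.45,0],0,-1]
    - [[-0.44,0.53,0],0,-1]
    - [[-0.52,0.62,0],0,-1]
    - [[-0.59,0.71,0],0,-1]
    - [[-0.67,0.8,0],0,-1]
    - [[-0.74,0.89,0],0,-1]

```text
time: 4.28
tool_pos: [0.3722, -0.0915, 0.33]
eef_rot: [-0.0, -0.221, 0.975, 0.0]
ft_force: [-0.1, -0.5, -0.7]
opening: 1.001
grasp_force: 0.0
```

Call:
play_rows:
  series:
    - [[-0.07,0.09,0],0,0.3]
    - [[-0.15,0.18,0],0,0.3]
    - [[-0.22,0.27,0],0,0.3]
    - [[-0.3,0.36,0],0,0.3]
    - [[-0.37,0.45,0],0,0.3]
    - [[-0.44,0.53,0],0,0.3]
    - [[-0.52,0.62,0],0,0.3]
    - [[-0.59,0.71,0],0,0.3]
    - [[-0.67,0.8,0],0,0.3]
    - [[-0.74,0.89,0],0,0.3]

```text
time: 5.12
tool_pos: [0.4008, 0.0207, 0.3301]
eef_rot: [-0.0, -0.221, 0.975, 0.0]
ft_force: [0.2, -0.1, 1.1]
opening: 0.351
grasp_force: 0.0
```

Run:
```python
from h import *
im=bot.capture("top");s=bot.capture("scene")
a=cv2.resize(im[180:215,130:200],(800,400),interpolation=cv2.INTER_CUBIC);cv2.imwrite("pics/t2.png",a)
cmd([.482,.357,.33],1.66);print(bot.get_obs()["opening"])
```

```text
shift [-2.185  2.677 -0.004] turn 0.2280623985350334 tool [0.4008 0.0211 0.3298] yawy 2.018 q [ 0.56 -0.47 -0.19 -0.   -1.85 -1.69] t 5.2
0.35475185672050014
```

View pics/t2.png

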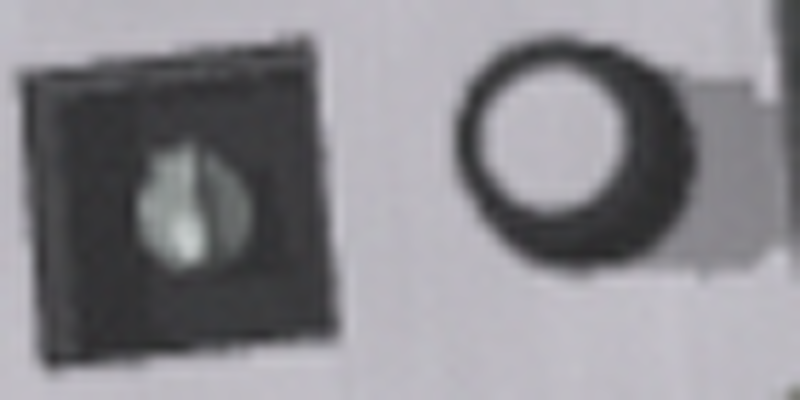

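Run:
```python
from h import *
g=lambda u:np.array(u)/11.43+[130-.46,180-.46]
print("bar",onz("top",g([[188,207]]),.205),onz("top",g([[194,208]]),.192))
w=onz("top",g([[20,75],[312,42],[338,335],[45,365]]),.215);print("well",w.round(4).tolist(),w.mean(0))
print("cap lid",onz("top",g([[552,138]]),.261), "outer ends", onz("top",g([[575,155]]),.238))
cmd([.482,.357,.33],1.66)
```

```text
bar [[0.48439541 0.35822236 0.205     ]] [[0.4855131  0.35964299 0.192     ]]
well [[0.5231, 0.4068, 0.215], [0.531, 0.3193, 0.215], [0.4452, 0.3109, 0.215], [0.4378, 0.3981, 0.215]] [0.48427197 0.35874554 0.215     ]
cap lid [[0.49578269 0.23988442 0.261     ]] outer ends [[0.49359871 0.23735407 0.238     ]]
shift [-2.185  2.677 -0.004] turn 0.2280623985350334 tool [0.4008 0.0211 0.3298] yawy 2.018 q [ 0.56 -0.47 -0.19 -0.   -1.85 -1.69] t 5.2
```

Call:
play_rows:
  series:
    - [[-0.07,0.09,0],0,0.3]
    - [[-0.15,0.18,0],0,0.3]
    - [[-0.22,0.27,0],0,0.3]
    - [[-0.3,0.36,0],0,0.3]
    - [[-0.37,0.45,0],0,0.3]
    - [[-0.44,0.53,0],0,0.3]
    - [[-0.52,0.62,0],0,0.3]
    - [[-0.59,0.71,0],0,0.3]
    - [[-0.67,0.8,0],0,0.3]
    - [[-0.74,0.89,0],0,0.3]

```text
time: 6.05
tool_pos: [0.4294, 0.1331, 0.3302]
eef_rot: [-0.0, -0.221, 0.975, -0.0]
ft_force: [0.2, 0.1, 0.1]
opening: 0.35
grasp_force: 0.0
```

Call:
play_rows:
  series:
    - [[-0.07,0.09,0],0,0.3]
    - [[-0.15,0.18,0],0,0.3]
    - [[-0.22,0.27,0],0,0.3]
    - [[-0.3,0.36,0],0,0.3]
    - [[-0.37,0.45,0],0,0.3]
    - [[-0.44,0.53,0],0,0.3]
    - [[-0.52,0.62,0],0,0.3]
    - [[-0.59,0.71,0],0,0.3]
    - [[-0.67,0.8,0],0,0.3]
    - [[-0.74,0.89,0],0,0.3]

```text
time: 6.88
tool_pos: [0.4578, 0.2453, 0.3302]
eef_rot: [-0.0, -0.221, 0.975, 0.0]
ft_force: [0.2, -0.7, 0.2]
opening: 0.349
grasp_force: 0.0
```

Call:
play_rows:
  series:
    - [[-0.07,0.09,0],0,0.3]
    - [[-0.15,0.18,0],0.03,0.3]
    - [[-0.22,0.27,0],0.06,0.3]
    - [[-0.3,0.36,0],0.09,0.3]
    - [[-0.37,0.45,0],0.12,0.3]
    - [[-0.44,0.53,0],0.16,0.3]
    - [[-0.52,0.62,0],0.2,0.3]
    - [[-0.59,0.71,0],0.225,0.3]
    - [[-0.67,0.8,0],0.225,0.3]
    - [[-0.73,0.9,0],0.225,0.3]

```text
time: 7.72
tool_pos: [0.4849, 0.3579, 0.33]
eef_rot: [-0.0, -0.046, 0.999, -0.0]
ft_force: [-0.5, -1.0, 0.6]
opening: 0.348
grasp_force: 0.0
```

Call:
play_rows:
  series:
    - [[0,0,0.1],0,0.3]
    - [[0,0,0.2],0,0.3]
    - [[0,0,0.3],0,0.3]
    - [[0,0,0.4],0,0.3]
    - [[0,0,0.5],0,0.3]
    - [[0,0,0.6],0,0.3]
    - [[0,0,0.7],0,0.3]
    - [[0,0,0.7],0,0.3]
    - [[0,0,0.7],0,0.3]
    - [[0,0,0.7],0,0.3]

```text
time: 8.55
tool_pos: [0.4847, 0.3568, 0.261]
eef_rot: [0.0, -0.046, 0.999, 0.0]
ft_force: [0.2, -0.2, 1.0]
opening: 0.352
grasp_force: 0.0
```

Run:
```python
from h import *
cmd([.484,.358,.212],1.665)
s=bot.capture("scene")
cv2.imwrite("pics/s3.png",cv2.resize(s[150:300,240:400],(640,600),interpolation=cv2.INTER_CUBIC))
```

```text
shift [0.007 0.013 0.49 ] turn -0.0012335438287326193 tool [0.4847 0.3568 0.261 ] yawy 1.663 q [ 0.97  0.05  0.11  0.   -1.64 -2.45] t 8.6
```

View pics/s3.png

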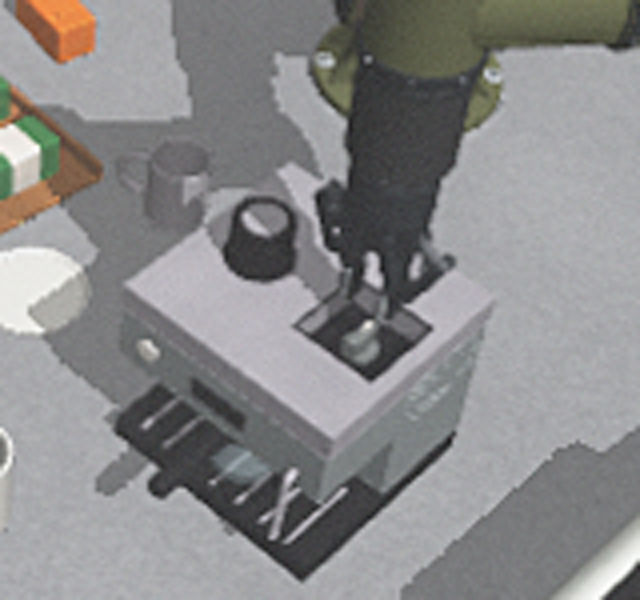

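The crop shows the gripper centred above the well at crop (385,300), with the bar at (365,335) between the finger lines. I'm descending now.

Call:
play_rows:
  series:
    - [[0,0.01,0.06],0,0.3]
    - [[0,0.01,0.12],0,0.3]
    - [[0,0.01,0.18],0,0.3]
    - [[0,0.01,0.24],0,0.3]
    - [[0,0.01,0.3],0,0.3]
    - [[0,0.01,0.36],0,0.3]
    - [[0,0.01,0.41],0,0.3]
    - [[0,0.01,0.45],0,0.3]
    - [[0,0.01,0.48],0,0.3]
    - [[0,0.01,0.48],0,0.3]

```text
time: 9.43
tool_pos: [0.4843, 0.3577, 0.2115]
eef_rot: [-0.0, -0.046, 0.999, -0.0]
ft_force: [0.2, 0.5, 0.2]
opening: 0.351
grasp_force: 0.0
```

Call:
play_rows:
  series:
    - [[0,0,0],0,0.6]
    - [[0,0,0],0,0.8]
    - [[0,0,0],0,1]
    - [[0,0,0],0,1]
    - [[0,0,0],0,1]
    - [[0,0,0],0,1]
    - [[0,0,0],0,1]
    - [[0,0,0],0,1]
    - [[0,0,0],0,1]
    - [[0,0,0],0,1]
  squeeze: 30

```text
time: 10.27
tool_pos: [0.4844, 0.357, 0.2127]
eef_rot: [-0.0, -0.046, 0.999, -0.001]
ft_force: [-1.8, -5.4, 2.0]
opening: 0.131
grasp_force: 34.0
```

Call:
play_rows:
  series:
    - [[0,0,0],-0.05,1]
    - [[0,0,0],-0.11,1]
    - [[0,0,0],-0.17,1]
    - [[0,0,0],-0.23,1]
    - [[0,0,0],-0.29,1]
    - [[0,0,0],-0.35,1]
    - [[0,0,0],-0.41,1]
    - [[0,0,0],-0.47,1]
    - [[0,0,0],-0.52,1]
    - [[0,0,0],-0.55,1]

```text
time: 11.1
tool_pos: [0.4842, 0.3573, 0.2127]
eef_rot: [-0.0, -0.462, 0.887, -0.0]
ft_force: [-3.0, -4.2, 1.9]
opening: 0.131
grasp_force: 34.0
```

Call:
play_rows:
  series:
    - [[0,0,0],-0.06,1]
    - [[0,0,0],-0.12,1]
    - [[0,0,0],-0.18,1]
    - [[0,0,0],-0.24,1]
    - [[0,0,0],-0.3,1]
    - [[0,0,0],-0.36,1]
    - [[0,0,0],-0.41,1]
    - [[0,0,0],-0.46,1]
    - [[0,0,0],-0.46,1]
    - [[0,0,0],-0.46,1]

```text
time: 11.93
tool_pos: [0.4839, 0.3574, 0.2127]
eef_rot: [0.001, 0.744, -0.668, -0.0]
ft_force: [-3.8, -4.2, 2.1]
opening: 0.127
grasp_force: 34.1
```

Run:
```python
from h import *
cmd([.484,.358,.212],1.665);print(bot.get_obs()["moment"],bot.get_obs()["ft_force"])
```

```text
shift [-0.006 -0.001  0.007] turn -0.9908686689614573 tool [0.4839 0.3574 0.2127] yawy -3.033 q [ 0.97  0.04  0.02 -0.   -1.55 -0.86] t 11.9
[-1.4168204   1.53428015  0.06374222] [-3.82717917 -4.1694474   2.06360764]
```

Call:
play_rows:
  series:
    - [[0,0,0],0,0.7]
    - [[0,0,0],0,0.5]
    - [[0,0,0],0,0.4]
    - [[0,0,0],0,0.35]
    - [[0,0,-0.1],0,0.35]
    - [[0,0,-0.25],0,0.35]
    - [[0,0,-0.45],0,0.35]
    - [[0,0,-0.65],0,0]
    - [[0,0,-0.85],0,-1]
    - [[0,0,-1],0,-1]

```text
time: 12.77
tool_pos: [0.4848, 0.3578, 0.3154]
eef_rot: [-0.001, 0.744, -0.668, 0.0]
ft_force: [-0.3, 0.1, 0.2]
opening: 0.741
grasp_force: 0.0
```

Call:
play_rows:
  series:
    - [[0.06,0,0],0.06,-1]
    - [[0.12,0,0],0.12,-1]
    - [[0.18,0,0],0.18,-1]
    - [[0.24,0,0],0.24,-1]
    - [[0.3,0,0],0.3,-1]
    - [[0.36,0,0],0.36,-1]
    - [[0.42,0,0],0.42,-1]
    - [[0.48,0,0],0.48,-1]
    - [[0.54,0,0],0.54,-1]
    - [[0.6,0,0],0.6,-1]

```text
time: 13.6
tool_pos: [0.4911, 0.2979, 0.3133]
eef_rot: [0.001, -0.358, 0.934, 0.0]
ft_force: [-0.9, -0.6, -0.0]
opening: 0.998
grasp_force: 0.0
```

Run:
```python
from h import *
cmd([.495,.239,.251])
im=bot.capture("scene")
print([(round(e["p"],2),e["bbox"]) for e in bot.outline_of("scene","steam")])
cv2.imwrite("pics/s4.png",cv2.resize(im[190:265,280:370],(720,600),interpolation=cv2.INTER_CUBIC))
```

```text
shift [ 0.365 -0.465  0.622] turn None tool [0.4911 0.2979 0.3133] yawy 2.303 q [ 0.89 -0.01  0.15  0.   -1.73 -1.73] t 13.6
[(0.59, [325.6, 231.8, 333.1, 239.6])]
```

View pics/s4.png

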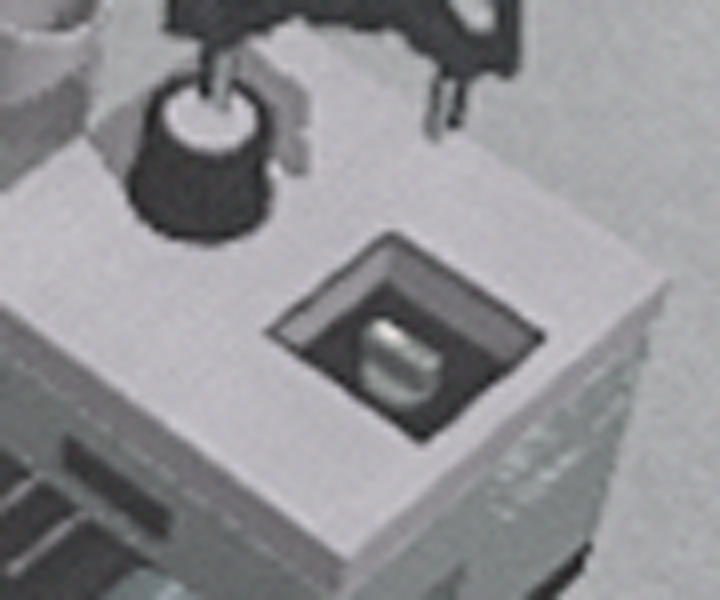

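The knob bar at crop (400,360) now lies parallel to the front edge, so it is fully open. Next is the cap at crop (205,160).

Call:
play_rows:
  series:
    - [[0.05,-0.06,0],0.07,-1]
    - [[0.1,-0.12,0],0.14,-1]
    - [[0.15,-0.18,0],0.21,-1]
    - [[0.2,-0.25,0],0.28,-1]
    - [[0.25,-0.31,0],0.35,-1]
    - [[0.3,-0.38,0],0.42,-1]
    - [[0.34,-0.43,0],0.49,-1]
    - [[0.365,-0.465,0],0.56,-1]
    - [[0.365,-0.465,0],0.63,-1]
    - [[0.365,-0.465,0],0.65,-1]

```text
time: 14.53
tool_pos: [0.4952, 0.2393, 0.313]
eef_rot: [0.0, 0.143, 0.99, 0.0]
ft_force: [0.4, 0.7, 0.0]
opening: 0.998
grasp_force: 0.0
```

Call:
play_rows:
  series:
    - [[0,0,0.1],0,-1]
    - [[0,0,0.2],0,-1]
    - [[0,0,0.3],0,-1]
    - [[0,0,0.38],0,-1]
    - [[0,0,0.46],0,-1]
    - [[0,0,0.54],0,-1]
    - [[0,0,0.6],0,-1]
    - [[0,0,0.65],0,-1]
    - [[0,0,0.67],0,-1]
    - [[0,0,0.67],0,-1]

```text
time: 15.37
tool_pos: [0.495, 0.2391, 0.2449]
eef_rot: [-0.0, 0.142, 0.99, -0.0]
ft_force: [-0.6, 0.5, 0.2]
opening: 0.998
grasp_force: 0.0
```

Call:
play_rows:
  series:
    - [[0,0,0],0,-0.7]
    - [[0,0,0],0,-0.5]
    - [[0,0,0],0,-0.3]
    - [[0,0,0],0,0]
    - [[0,0,0],0,0.5]
    - [[0,0,0],0,1]
    - [[0,0,0],0,1]
    - [[0,0,0],0,1]
    - [[0,0,0],0,1]
    - [[0,0,0],0,1]
  squeeze: 50

```text
time: 16.2
tool_pos: [0.4953, 0.239, 0.2464]
eef_rot: [0.001, 0.142, 0.99, 0.0]
ft_force: [-1.5, -2.3, 5.8]
opening: 0.664
grasp_force: 53.7
```

Run:
```python
from h import *
cmd([.495,.239,.246])
```

```text
shift [ 0.003 -0.001  0.004] turn None tool [0.4953 0.239  0.2464] yawy 1.286 q [ 0.82 -0.09 -0.05  0.   -1.61 -2.67] t 16.2
```

Call:
play_rows:
  series:
    - [[0,0,-0.003],-0.07,1]
    - [[0,0,-0.007],-0.14,1]
    - [[0,0,-0.01],-0.21,1]
    - [[0,0,-0.013],-0.28,1]
    - [[0,0,-0.017],-0.35,1]
    - [[0,0,-0.02],-0.42,1]
    - [[0,0,-0.023],-0.49,1]
    - [[0,0,-0.027],-0.56,1]
    - [[0,0,-0.03],-0.63,1]
    - [[0,0,-0.033],-0.7,1]

```text
time: 17.03
tool_pos: [0.4948, 0.2387, 0.248]
eef_rot: [-0.001, -0.399, 0.917, -0.0]
ft_force: [-1.3, -3.1, 0.5]
opening: 0.667
grasp_force: 53.3
```

Call:
play_rows:
  series:
    - [[0,0,-0.003],-0.07,1]
    - [[0,0,-0.007],-0.14,1]
    - [[0,0,-0.01],-0.21,1]
    - [[0,0,-0.013],-0.28,1]
    - [[0,0,-0.017],-0.35,1]
    - [[0,0,-0.02],-0.42,1]
    - [[0,0,-0.023],-0.49,1]
    - [[0,0,-0.027],-0.56,1]
    - [[0,0,-0.03],-0.63,1]
    - [[0,0,-0.033],-0.7,1]

```text
time: 17.87
tool_pos: [0.4949, 0.2383, 0.2515]
eef_rot: [0.001, 0.819, -0.574, 0.0]
ft_force: [-0.9, -3.3, 0.8]
opening: 0.668
grasp_force: 53.3
```

Call:
play_rows:
  series:
    - [[0,0,-0.003],-0.07,1]
    - [[0,0,-0.007],-0.14,1]
    - [[0,0,-0.01],-0.21,1]
    - [[0,0,-0.013],-0.28,1]
    - [[0,0,-0.017],-0.35,1]
    - [[0,0,-0.02],-0.42,1]
    - [[0,0,-0.023],-0.49,1]
    - [[0,0,-0.027],-0.56,1]
    - [[0,0,-0.03],-0.63,1]
    - [[0,0,-0.033],-0.7,1]

```text
time: 18.7
tool_pos: [0.4953, 0.239, 0.255]
eef_rot: [0.0, 0.998, -0.061, -0.0]
ft_force: [-0.4, -0.7, 0.7]
opening: 0.668
grasp_force: 53.3
```

Call:
play_rows:
  series:
    - [[0,0,-0.003],-0.07,1]
    - [[0,0,-0.007],-0.14,1]
    - [[0,0,-0.01],-0.21,1]
    - [[0,0,-0.013],-0.28,1]
    - [[0,0,-0.017],-0.35,1]
    - [[0,0,-0.02],-0.42,1]
    - [[0,0,-0.023],-0.49,1]
    - [[0,0,-0.027],-0.56,1]
    - [[0,0,-0.03],-0.63,1]
    - [[0,0,-0.033],-0.7,1]

```text
time: 19.53
tool_pos: [0.4953, 0.2394, 0.2581]
eef_rot: [-0.0, 0.883, 0.469, 0.0]
ft_force: [0.3, 0.3, -0.3]
opening: 0.666
grasp_force: 53.3
```

Run:
```python
from h import *
cmd([.495,.239,.246]);print(bot.get_obs()["moment"],bot.get_obs()["ft_force"])
```

```text
shift [-0.005  0.     0.121] turn None tool [0.4953 0.2394 0.2581] yawy -0.593 q [ 0.82 -0.09 -0.03 -0.   -1.64  1.73] t 19.5
[ 0.08563378 -0.26000465  0.01911723] [ 0.27420303  0.28562733 -0.31579793]
```

Call:
play_rows:
  series:
    - [[0,0,-0.03],0,1]
    - [[0,0,-0.08],0,1]
    - [[0,0,-0.14],0,1]
    - [[0,0,-0.2],0,1]
    - [[0,0,-0.27],0,1]
    - [[0,0,-0.35],0,1]
    - [[0,0,-0.42],0,1]
    - [[0,0,-0.47],0,1]
    - [[0,0,-0.5],0,1]
    - [[0,0,-0.5],0,1]

```text
time: 20.37
tool_pos: [0.4953, 0.2393, 0.3094]
eef_rot: [-0.0, 0.884, 0.467, 0.001]
ft_force: [-0.9, 0.1, -1.1]
opening: 0.671
grasp_force: 53.3
```

Run:
```python
from h import *
bot.capture("scene");bot.capture("top")
c=[]
for k in("top","scene"):
    r=bot.outline_of(k,"cap")
    for e in r:
        ys,xs=np.nonzero(e["mask"]);print(k,round(e["p"],2),e["bbox"]);
    ys,xs=np.nonzero(r[0]["mask"]) if r else ([0],[0]);c.append([np.mean(xs),np.mean(ys)])
print(tri(*c));cmd([.563,0,.308])
print("plate",[onz(k,[np.argwhere(bot.outline_of(k,"plate")[0]["mask"]).mean(0)[::-1]],.006) for k in("top","scene")])
```

```text
top 0.56 [174.2, 185.7, 186.9, 202.2]
scene 0.6 [298.4, 187.2, 318.1, 207.8]
(array([0.48322426, 0.23041027, 0.28536667]), np.float64(0.006114884375947084))
shift [-1.592  1.91  -0.   ] turn None tool [0.495  0.2392 0.3079] yawy -0.599 q [ 0.82 -0.08  0.08 -0.   -1.73  1.73] t 20.6
plate [array([[0.56411289, 0.0023501 , 0.006     ]]), array([[ 5.62402641e-01, -3.84098724e-04,  6.00000000e-03]])]
```

Call:
play_rows:
  series:
    - [[-0.04,0.05,0],0,1]
    - [[-0.12,0.14,0],0,1]
    - [[-0.2,0.24,0],0,1]
    - [[-0.29,0.35,0],0,1]
    - [[-0.38,0.46,0],0,1]
    - [[-0.47,0.57,0],0,1]
    - [[-0.56,0.67,0],0,1]
    - [[-0.65,0.78,0],0,1]
    - [[-0.73,0.87,0],0,1]
    - [[-0.8,0.955,0],0,1]

```text
time: 21.5
tool_pos: [0.5292, 0.1176, 0.3087]
eef_rot: [-0.0, 0.884, 0.467, 0.0]
ft_force: [-0.6, -0.1, -1.5]
opening: 0.665
grasp_force: 53.3
```

Call:
play_rows:
  series:
    - [[-0.08,0.09,0],0,1]
    - [[-0.17,0.2,0],0,1]
    - [[-0.26,0.31,0],0,1]
    - [[-0.35,0.42,0],0,1]
    - [[-0.44,0.53,0],0,1]
    - [[-0.53,0.63,0],0,1]
    - [[-0.61,0.73,0],0,1]
    - [[-0.69,0.83,0],0,1]
    - [[-0.75,0.91,0],0,1]
    - [[-0.79,0.955,0],0,1]

```text
time: 22.33
tool_pos: [0.5636, -0.0011, 0.3083]
eef_rot: [-0.0, 0.884, 0.467, -0.0]
ft_force: [-0.2, -0.3, -1.6]
opening: 0.668
grasp_force: 53.3
```

Call:
play_rows:
  series:
    - [[0,0,0.05],0,1]
    - [[0,0,0.14],0,1]
    - [[0,0,0.24],0,1]
    - [[0,0,0.34],0,1]
    - [[0,0,0.44],0,1]
    - [[0,0,0.54],0,1]
    - [[0,0,0.65],0,1]
    - [[0,0,0.75],0,1]
    - [[0,0,0.85],0,1]
    - [[0,0,0.95],0,1]

```text
time: 23.17
tool_pos: [0.5632, 0.0002, 0.2124]
eef_rot: [-0.0, 0.884, 0.467, -0.0]
ft_force: [-0.0, -0.7, -1.1]
opening: 0.667
grasp_force: 53.3
```

Call:
play_rows:
  series:
    - [[0,0,0.1],0,1]
    - [[0,0,0.2],0,1]
    - [[0,0,0.3],0,1]
    - [[0,0,0.4],0,1]
    - [[0,0,0.5],0,1]
    - [[0,0,0.6],0,1]
    - [[0,0,0.7],0,1]
    - [[0,0,0.8],0,1]
    - [[0,0,0.88],0,1]
    - [[0,0,0.95],0,1]

```text
time: 24.0
tool_pos: [0.5631, 0.0002, 0.1174]
eef_rot: [-0.0, 0.884, 0.467, -0.0]
ft_force: [0.8, 0.2, -1.3]
opening: 0.666
grasp_force: 53.3
```

Run:
```python
from h import *
cmd([.563,.001,.0375]);o=bot.get_obs();print(o["opening"],o["grasp_force"])
im=bot.capture("scene");cv2.imwrite("pics/s5.png",cv2.resize(im[100:260,130:330],(750,600),interpolation=cv2.INTER_CUBIC))
```

```text
shift [ 0.007 -0.005  0.799] turn None tool [5.631e-01 2.000e-04 1.174e-01] yawy -0.599 q [ 0.36 -0.03 -0.23 -0.   -1.38  2.19] t 24.0
0.6657498079956617 53.332079929277825
```

View pics/s5.png

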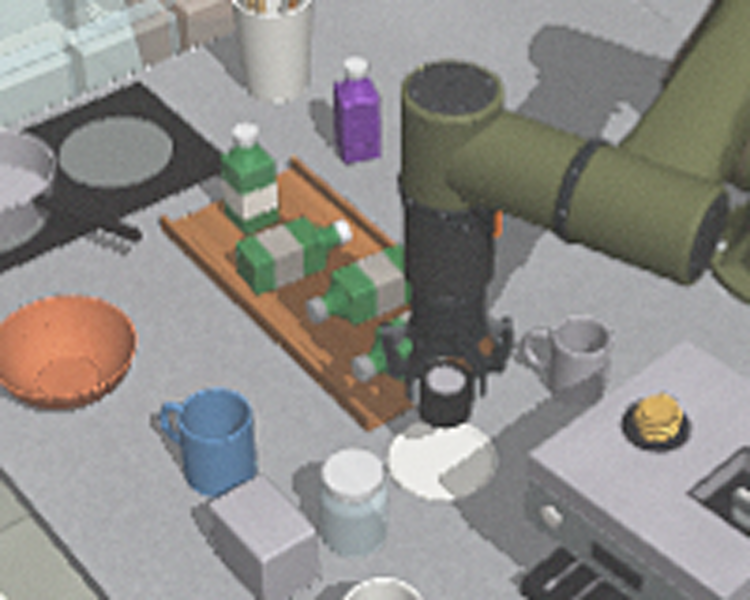

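The cap is held upright over the plate (cap at crop (445,395), plate at (442,460)), and the brass neck is bare at (657,425). I'm lowering it.

Call:
play_rows:
  series:
    - [[0,0,0.1],0,1]
    - [[0,0,0.22],0,1]
    - [[0,0,0.34],0,1]
    - [[0,0,0.45],0,1]
    - [[0,0,0.55],0,1]
    - [[0,0,0.63],0,1]
    - [[0,0,0.7],0,1]
    - [[0,0,0.75],0,1]
    - [[0,0,0.78],0,1]
    - [[0,0,0.8],0,1]

```text
time: 24.88
tool_pos: [0.5633, 0.0002, 0.0383]
eef_rot: [-0.0, 0.884, 0.467, 0.0]
ft_force: [0.2, -0.0, -1.1]
opening: 0.664
grasp_force: 53.4
```

Call:
play_rows:
  series:
    - [[0,0,0],0,0.2]
    - [[0,0,0],0,-0.2]
    - [[0,0,0],0,-0.5]
    - [[0,0,0],0,-0.8]
    - [[0,0,0],0,-1]
    - [[0,0,-0.1],0,-1]
    - [[0,0,-0.3],0,-1]
    - [[0,0,-0.5],0,-1]
    - [[0,0,-0.7],0,-1]
    - [[0,0,-0.9],0,-1]

```text
time: 25.72
tool_pos: [0.5634, 0.0001, 0.1306]
eef_rot: [0.0, 0.884, 0.467, 0.0]
ft_force: [1.2, -0.3, 0.9]
opening: 1.001
grasp_force: 0.0
```

Run:
```python
from h import *
bot.capture("scene")
for e in bot.outline_of("scene","cap"):print(e["p"],e["bbox"],onz("scene",[np.argwhere(e["mask"]).mean(0)[::-1]],.028))
cmd([.515,-.3,.25],1.571)
bot.capture("top")
for e in bot.outline_of("top","bottle1"):
    ys,xs=np.nonzero(e["mask"]);print(e["p"],e["bbox"],onz("top",[[xs.mean(),ys.mean()]],.045).round(3))
```

```text
0.78 [239.5, 214.6, 257.2, 227.1] [[5.61206662e-01 5.60328109e-04 2.80000000e-02]]
shift [-2.758  1.283 -1.166] turn 0.6188518300187595 tool [5.653e-01 3.000e-04 1.340e-01] yawy -0.599 q [ 0.36 -0.04 -0.21  0.   -1.4   2.19] t 25.8
0.89 [326.3, 247.0, 363.2, 263.7] [[ 0.279 -0.318  0.045]]
0.65 [341.5, 169.5, 363.2, 212.7] [[ 0.512 -0.358  0.045]]
0.62 [284.4, 178.9, 301.0, 218.5] [[ 0.491 -0.143  0.045]]
0.61 [311.4, 182.2, 331.6, 220.0] [[ 0.475 -0.25   0.045]]
0.24 [123.3, 145.2, 195.2, 234.8] [[0.501 0.376 0.045]]
```

Call:
play_rows:
  series:
    - [[-0.07,0.02,-0.05],0,-1]
    - [[-0.14,0.05,-0.1],0,-1]
    - [[-0.21,0.07,-0.15],0,-1]
    - [[-0.28,0.09,-0.2],0,-1]
    - [[-0.36,0.12,-0.25],0,-1]
    - [[-0.43,0.14,-0.25],0,-1]
    - [[-0.5,0.16,-0.25],0,-1]
    - [[-0.58,0.19,-0.25],0,-1]
    - [[-0.65,0.21,-0.25],0,-1]
    - [[-0.72,0.235,-0.25],0,-1]

```text
time: 26.75
tool_pos: [0.5417, -0.0733, 0.1531]
eef_rot: [-0.0, 0.884, 0.467, -0.0]
ft_force: [0.1, 0.6, 0.3]
opening: 1.006
grasp_force: 0.0
```

Call:
play_rows:
  series:
    - [[-0.07,0.02,0],0.07,-1]
    - [[-0.14,0.05,0],0.14,-1]
    - [[-0.21,0.07,0],0.21,-1]
    - [[-0.28,0.09,0],0.28,-1]
    - [[-0.36,0.12,0],0.35,-1]
    - [[-0.43,0.14,0],0.42,-1]
    - [[-0.5,0.16,0],0.49,-1]
    - [[-0.58,0.19,0],0.56,-1]
    - [[-0.65,0.21,0],0.63,-1]
    - [[-0.72,0.235,0],0.63,-1]

```text
time: 27.58
tool_pos: [0.5206, -0.1459, 0.1533]
eef_rot: [-0.0, 1.0, -0.011, -0.0]
ft_force: [-0.6, -0.5, 0.5]
opening: 1.007
grasp_force: 0.0
```

Run:
```python
from h import *
cmd([.523,-.145,.034],1.552)
s=bot.capture("scene")
cv2.imwrite("pics/s6.png",cv2.resize(s[110:240,160:280],(555,600),interpolation=cv2.INTER_CUBIC))
f=lambda u:np.array(u)/2.807+[115,150]
for x in(.426,.523,.565):print(((proj("scene",[x,-.145,.034])-[160,110])*4.62).round())
```

```text
shift [ 0.025 -0.01   1.193] turn -0.0016940655595336317 tool [ 0.5206 -0.1459  0.1533] yawy -1.592 q [ 0.1  -0.11 -0.23 -0.   -1.45  1.45] t 27.6
[[422. 343.]]
[[341. 387.]]
[[305. 406.]]
```

View pics/s6.png

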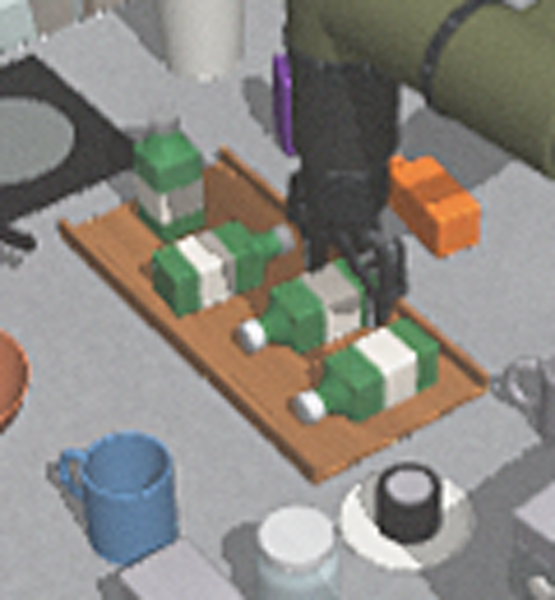

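The crop shows bottle A's cap end at (305,407), as predicted, and the shoulder at about (345,387). The gripper is above it with clear space on both sides. I'm descending to grip.

Call:
play_rows:
  series:
    - [[0,-0.01,0.1],0,-1]
    - [[0,-0.01,0.2],0,-1]
    - [[0,-0.01,0.3],0,-1]
    - [[0,-0.01,0.4],0,-1]
    - [[0,-0.01,0.5],0,-1]
    - [[0,-0.01,0.6],0,-1]
    - [[0,-0.01,0.65],0,-1]
    - [[0,-0.01,0.7],0,-1]
    - [[0,-0.01,0.7],0,-1]
    - [[0,-0.01,0.7],0,-1]

```text
time: 28.47
tool_pos: [0.521, -0.1443, 0.0836]
eef_rot: [0.0, 1.0, -0.009, -0.0]
ft_force: [0.8, -0.4, 0.2]
opening: 1.003
grasp_force: 0.0
```

Call:
play_rows:
  series:
    - [[0,0,0.08],0,-1]
    - [[0,0,0.16],0,-1]
    - [[0,0,0.24],0,-1]
    - [[0,0,0.32],0,-1]
    - [[0,0,0.38],0,-1]
    - [[0,0,0.43],0,-1]
    - [[0,0,0.46],0,-1]
    - [[0,0,0.48],0,-1]
    - [[0,0,0.49],0,-1]
    - [[0,0,0.49],0,-1]

```text
time: 29.3
tool_pos: [0.521, -0.1442, 0.0345]
eef_rot: [-0.0, 1.0, -0.009, 0.0]
ft_force: [-0.4, -0.9, -0.4]
opening: 1.002
grasp_force: 0.0
```

Call:
play_rows:
  series:
    - [[0,0,0],0,-0.6]
    - [[0,0,0],0,-0.3]
    - [[0,0,0],0,0]
    - [[0,0,0],0,0.5]
    - [[0,0,0],0,1]
    - [[0,0,0],0,1]
    - [[0,0,0],0,1]
    - [[0,0,0],0,1]
    - [[0,0,0],0,1]
    - [[0,0,0],0,1]
  squeeze: 20

```text
time: 30.13
tool_pos: [0.5212, -0.1444, 0.035]
eef_rot: [0.0, 1.0, -0.009, 0.0]
ft_force: [-0.2, 0.0, 5.3]
opening: 0.606
grasp_force: 22.2
```

Call:
play_rows:
  series:
    - [[0,0,-0.05],0,1]
    - [[0,0,-0.1],0,1]
    - [[0,0,-0.15],0,1]
    - [[0,0,-0.2],0,1]
    - [[0,0,-0.25],0,1]
    - [[0,0,-0.3],0,1]
    - [[0,0,-0.35],0,1]
    - [[0,0,-0.4],0,1]
    - [[0,0,-0.4],0,1]
    - [[0,0,-0.4],0,1]

```text
time: 30.97
tool_pos: [0.5211, -0.1442, 0.0748]
eef_rot: [-0.0, 1.0, -0.009, 0.0]
ft_force: [-0.8, 0.3, -2.8]
opening: 0.609
grasp_force: 21.6
```

Run:
```python
from h import *
cmd([.523,-.145,.034],1.552);print(bot.get_obs()["moment"])
s=bot.capture("scene")
cv2.imwrite("pics/s7.png",cv2.resize(s[110:240,160:280],(555,600),interpolation=cv2.INTER_CUBIC))
```

```text
shift [0.019 0.008 0.408] turn 0.0007299558971457142 tool [ 0.5211 -0.1442  0.0748] yawy -1.588 q [ 0.1  -0.07 -0.34 -0.   -1.3   1.45] t 31.0
[ 0.02209109 -0.10265149 -0.0367371 ]
```

View pics/s7.png

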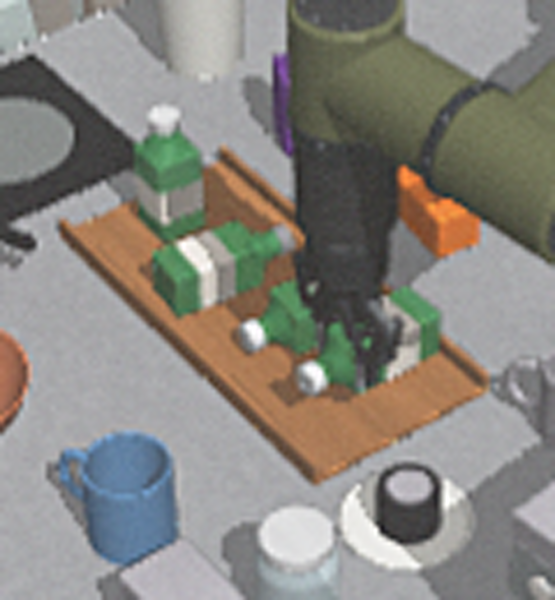

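Call:
play_rows:
  series:
    - [[0,0,-0.4],0,1]
    - [[0,0,-0.8],0,1]
    - [[0,0,-0.8],0,1]
    - [[0,0,-0.4],0,1]
    - [[0,0,-0.8],0,1]
    - [[0,0,-0.8],0,1]
    - [[0,0,-0.4],0,1]
    - [[0,0,-0.8],0,1]
    - [[0,0,-0.8],0,1]
    - [[0,0,-0.8],0,1]

```text
time: 31.85
tool_pos: [0.5226, -0.1445, 0.1565]
eef_rot: [0.0, 1.0, -0.009, 0.003]
ft_force: [0.4, -0.1, -1.2]
opening: 0.607
grasp_force: 23.1
```

Run:
```python
from h import *
cmd([.523,-.145,.034],1.552);print(bot.get_obs()["moment"],bot.get_obs()["ft_force"])
s=bot.capture("scene")
cv2.imwrite("pics/s8.png",cv2.resize(s[110:240,160:280],(555,600),interpolation=cv2.INTER_CUBIC))
```

```text
shift [-0.003  0.004  1.225] turn 0.0008770272546936951 tool [ 0.5226 -0.1445  0.1565] yawy -1.588 q [ 0.1  -0.11 -0.23  0.   -1.45  1.45] t 31.9
[ 0.06059714 -0.16585712 -0.00513998] [ 0.35917911 -0.14059428 -1.22920168]
```

View pics/s8.png

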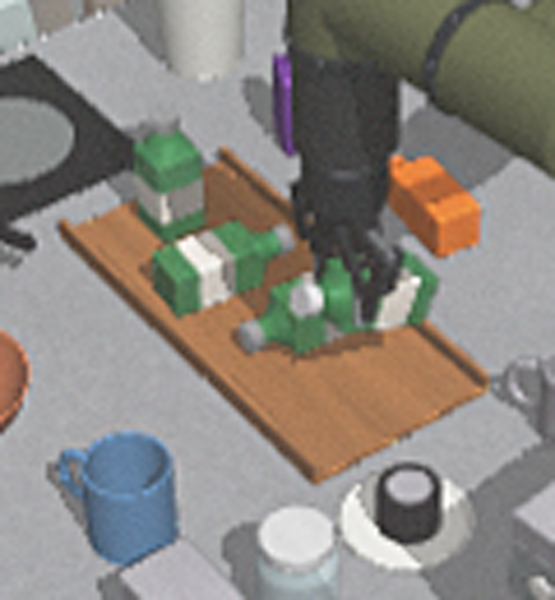

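Call:
play_rows:
  series:
    - [[0,0,-0.41],0,1]
    - [[0,0,-0.82],0,1]
    - [[0,0,-0.41],0,1]
    - [[0,0,-0.82],0,1]
    - [[0,0,-0.41],0,1]
    - [[0,0,-0.82],0,1]
    - [[0,0,-0.41],0,1]
    - [[0,0,-0.82],0,1]
    - [[0,0,-0.41],0,1]
    - [[0,0,-0.41],0,1]

```text
time: 32.73
tool_pos: [0.5196, -0.1433, 0.1898]
eef_rot: [-0.001, 1.0, -0.009, -0.003]
ft_force: [-0.2, 1.5, -5.9]
opening: 0.61
grasp_force: 23.3
```

Call:
play_rows:
  series:
    - [[0,0,0.41],0,1]
    - [[0,0,0],0,1]
    - [[0,0,0.41],0,1]
    - [[0,0,0],0,1]
    - [[0,0,0.41],0,1]
    - [[0,0,0],0,1]
    - [[0,0,0.41],0,1]
    - [[0,0,0],0,1]
    - [[0,0,0],0,1]
    - [[0,0,0],0,1]

```text
time: 33.57
tool_pos: [0.5229, -0.1444, 0.1987]
eef_rot: [0.0, 1.0, -0.009, 0.003]
ft_force: [-0.6, -0.1, -1.2]
opening: 0.608
grasp_force: 23.5
```

Run:
```python
from h import *
cmd([.523,-.145,.034],1.552);print(bot.get_obs()["moment"],bot.get_obs()["ft_force"])
s=bot.capture("scene")
cv2.imwrite("pics/s9.png",cv2.resize(s[110:240,160:280],(555,600),interpolation=cv2.INTER_CUBIC))
```

```text
shift [-0.01   0.006  1.647] turn 0.0008110211443830669 tool [ 0.5229 -0.1444  0.1987] yawy -1.588 q [ 0.1  -0.12 -0.16  0.   -1.52  1.45] t 33.6
[ 0.03398905 -0.14181807 -0.04517592] [-0.60744526 -0.10208362 -1.24282939]
```

View pics/s9.png

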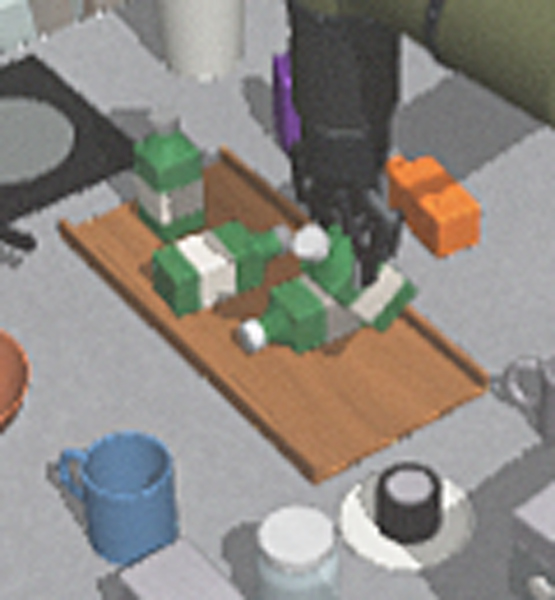

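The bottle is pivoting in the grip (cap at crop (310,243), about 45° up). I'm shaking it further along the diagonal.

Call:
play_rows:
  series:
    - [[-0.28,0,-0.3],0,1]
    - [[0,0,0],0,1]
    - [[-0.28,0,-0.3],0,1]
    - [[0,0,0],0,1]
    - [[-0.28,0,-0.3],0,1]
    - [[0,0,0],0,1]
    - [[-0.28,0,-0.3],0,1]
    - [[0,0,0],0,1]
    - [[-0.28,0,-0.3],0,1]
    - [[0,0,0],0,1]

```text
time: 34.45
tool_pos: [0.5227, -0.1454, 0.2067]
eef_rot: [0.001, 1.0, -0.009, 0.007]
ft_force: [4.6, -2.2, 10.2]
opening: 0.609
grasp_force: 23.3
```

Call:
play_rows:
  series:
    - [[-0.28,0,-0.3],0,1]
    - [[0,0,0],0,1]
    - [[-0.28,0,-0.3],0,1]
    - [[0,0,0],0,1]
    - [[-0.28,0,-0.3],0,1]
    - [[0,0,0],0,1]
    - [[-0.28,0,-0.3],0,1]
    - [[0,0,0],0,1]
    - [[0,0,0],0,1]
    - [[0,0,0],0,1]

```text
time: 35.28
tool_pos: [0.5224, -0.1437, 0.1953]
eef_rot: [-0.001, 1.0, -0.009, 0.0]
ft_force: [-0.1, 0.9, -2.6]
opening: 0.606
grasp_force: 23.0
```

```bash
cat >> h.py <<'E'
from scipy.spatial import ConvexHull
def corners(base,ax,side):
    "bottle model points: base centre, axis unit, lateral unit"
    o=np.cross(ax,side);P=[]
    for l,r in((0,.026),(.1,.026)):
        P+=[base+ax*l+side*a*r+o*b*r for a in(-1,1) for b in(-1,1)]
    for l,r in((.115,.013),(.14,.015)):
        P+=[base+ax*l+r*(np.cos(t)*side+np.sin(t)*o) for t in np.arange(0,6.28,.5)]
    return np.array(P)
def render(base,ax,side,c="scene"):
    P=proj(c,corners(base,ax,side));m=np.zeros((384,512),np.uint8)
    for q in(P[:8],P[4:8].tolist()+P[8:21].tolist(),P[8:]):
        cv2.fillConvexPoly(m,cv2.convexHull(np.array(q,np.float32)).round().astype(int),1)
    return m>0
def tilt(dirx=1,L=.095,thr=range(0,121,5)):
    "tilt of the held bottle from the scene picture; dirx = world x sign of the cap end"
    o,p,R=tool();y=R[:,1];h=np.cross(y,[0,0,1]);h*=np.sign(h[0])*dirx
    bot.capture("scene");M=[e["mask"] for e in bot.outline_of("scene","bottle1")]
    res=[]
    for t in thr:
        a=np.radians(t);ax=np.cos(a)*h+np.sin(a)*np.array([0,0,1]);
        for l in(L-.008,L,L+.008):
            m=render(p-ax*l,ax,y);res.append((max([(m&k).sum()/(m|k).sum() for k in M]+[0]),t,l))
    res.sort(reverse=True);print("tilt",[(round(a,2),t,round(l,3)) for a,t,l in res[:5]],"F",o["ft_force"].round(1),"M",o["moment"].round(2),"z",p.round(4))
E
python3 -c "
from h import *
tilt()"
```

```text
tilt [(np.float64(0.63), 70, 0.087), (np.float64(0.62), 75, 0.087), (np.float64(0.61), 70, 0.095), (np.float64(0.6), 70, 0.103), (np.float64(0.6), 65, 0.087)] F [-0.1  0.9 -2.6] M [-0.01  0.04 -0.01] z [ 0.5224 -0.1437  0.1953]
```

Call:
play_rows:
  series:
    - [[0,0,0.1],0,1]
    - [[-0.03,0,0.2],0,1]
    - [[-0.06,0,0.3],0,1]
    - [[-0.09,0,0.4],0,1]
    - [[-0.12,0,0.5],0,1]
    - [[-0.15,0,0.6],0,1]
    - [[-0.17,0,0.7],0,1]
    - [[-0.17,0,0.76],0,1]
    - [[-0.17,0,0.8],0,1]
    - [[-0.17,0,0.8],0,1]

```text
time: 36.22
tool_pos: [0.5036, -0.1439, 0.1144]
eef_rot: [-0.0, 1.0, -0.009, -0.001]
ft_force: [-0.6, -0.1, -1.7]
opening: 0.606
grasp_force: 23.0
```

Call:
play_rows:
  series:
    - [[0,0,0.03],0,1]
    - [[0,0,0.06],0,1]
    - [[0,0,0.08],0,1]
    - [[-0.03,0,0.09],0,1]
    - [[-0.06,0,0.1],0,1]
    - [[-0.09,0,0.11],0,1]
    - [[-0.12,0,0.12],0,1]
    - [[-0.14,0,0.12],0,1]
    - [[-0.15,0,0.12],0,1]
    - [[-0.15,0,0.12],0,1]

```text
time: 37.05
tool_pos: [0.4892, -0.1438, 0.1044]
eef_rot: [0.0, 1.0, -0.009, 0.001]
ft_force: [1.1, -0.5, 1.9]
opening: 0.601
grasp_force: 23.6
```

```bash
python3 -c "
from h import *
tilt()"
```

```text
tilt [(np.float64(0.7), 70, 0.087), (np.float64(0.7), 70, 0.095), (np.float64(0.66), 75, 0.095), (np.float64(0.66), 65, 0.087), (np.float64(0.66), 75, 0.087)] F [ 1.1 -0.5  1.9] M [ 0.15 -0.5   0.03] z [ 0.4892 -0.1438  0.1044]
```

Call:
play_rows:
  series:
    - [[-0.03,0,0.01],0,1]
    - [[-0.06,0,0.02],0,1]
    - [[-0.1,0,0.03],0,1]
    - [[-0.14,0,0.04],0,1]
    - [[-0.18,0,0.04],0,1]
    - [[-0.22,0,0.05],0,1]
    - [[-0.26,0,0.05],0,1]
    - [[-0.3,0,0.05],0,1]
    - [[-0.3,0,0.05],0,1]
    - [[-0.3,0,0.05],0,1]

```text
time: 37.98
tool_pos: [0.4594, -0.1433, 0.0998]
eef_rot: [0.0, 1.0, -0.009, 0.001]
ft_force: [-0.1, 1.3, 7.5]
opening: 0.607
grasp_force: 25.7
```

```bash
python3 -c "
from h import *
tilt()"
```

```text
tilt [(np.float64(0.69), 85, 0.095), (np.float64(0.67), 85, 0.087), (np.float64(0.67), 85, 0.103), (np.float64(0.66), 90, 0.087), (np.float64(0.66), 90, 0.095)] F [-0.1  1.3  7.5] M [0.46 0.08 0.01] z [ 0.4594 -0.1433  0.0998]
```

Call:
play_rows:
  series:
    - [[0,0,-0.05],0,1]
    - [[0,0,-0.1],0,1]
    - [[0.05,0,-0.1],0,1]
    - [[0.11,0,-0.1],0,1]
    - [[0.17,0,-0.1],0,1]
    - [[0.23,0,-0.1],0,1]
    - [[0.28,0,-0.1],0,1]
    - [[0.32,0,-0.07],0,1]
    - [[0.32,0,-0.03],0,1]
    - [[0.32,0,0],0,1]

```text
time: 38.92
tool_pos: [0.4916, -0.1438, 0.0998]
eef_rot: [0.0, 1.0, -0.009, 0.001]
ft_force: [-5.9, 4.9, 18.7]
opening: 0.603
grasp_force: 27.0
```

```bash
python3 -c "
from h import *
tilt()
s=cv2.imwrite('pics/s10.png',cv2.resize(bot.capture('scene')[110:240,160:280],(555,600),interpolation=cv2.INTER_CUBIC))"
```

```text
tilt [(np.float64(0.67), 85, 0.095), (np.float64(0.66), 85, 0.087), (np.float64(0.65), 90, 0.087), (np.float64(0.64), 90, 0.095), (np.float64(0.64), 85, 0.103)] F [-5.9  4.9 18.7] M [1.95 2.15 0.01] z [ 0.4916 -0.1438  0.0998]
```

View pics/s10.png

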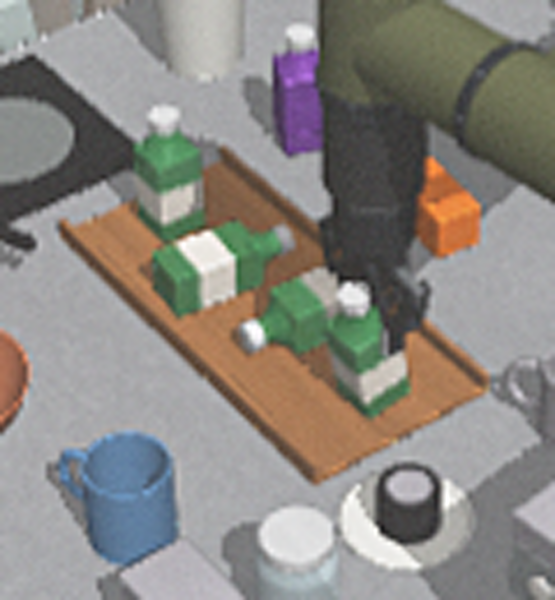

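The bottle stands nearly upright at crop (370,350), leaning slightly towards +x and well inside its tipping angle. I'm releasing it so it settles.

Call:
play_rows:
  series:
    - [[0,0,-0.02],0,0]
    - [[0,0,-0.02],0,-0.2]
    - [[0,0,-0.02],0,-0.4]
    - [[0,0,-0.02],0,-0.6]
    - [[0,0,-0.02],0,-1]
    - [[0,0,-0.02],0,-1]
    - [[0,0,-0.02],0,-1]
    - [[0,0,-0.1],0,-1]
    - [[0,0,-0.25],0,-1]
    - [[0,0,-0.4],0,-1]

```text
time: 39.9
tool_pos: [0.4907, -0.1438, 0.1391]
eef_rot: [0.0, 1.0, -0.009, -0.0]
ft_force: [0.3, 0.0, 0.5]
opening: 1.001
grasp_force: 0.0
```

Call:
play_rows:
  series:
    - [[0,0,-0.1],0,-1]
    - [[0,0,-0.2],0,-1]
    - [[0,0,-0.3],0,-1]
    - [[0,0,-0.4],0,-1]
    - [[0,0,-0.5],0,-1]
    - [[0,0,-0.6],0,-1]
    - [[0,0,-0.7],0,-1]
    - [[0,0,-0.8],0,-1]
    - [[0,0,-0.8],0,-1]
    - [[0,0,-0.8],0,-1]

```text
time: 40.73
tool_pos: [0.4912, -0.1436, 0.219]
eef_rot: [-0.0, 1.0, -0.009, 0.0]
ft_force: [0.1, 0.5, -0.5]
opening: 0.998
grasp_force: 0.0
```

```bash
cat >> h.py <<'E'
from scipy.optimize import minimize
def fit(mask,cam,x0,up):
    "fit a bottle: up -> (x,y,yaw) standing at tray floor; lying -> (x,y,ang) centre 70 mm, axis angle"
    def ren(v):
        d=np.array([np.cos(v[2]),np.sin(v[2]),0])
        if up:return render(np.array([v[0],v[1],.008]),np.array([0,0,1.]),d,cam)
        return render(np.array([v[0],v[1],.034])-.07*d,d,np.cross(d,[0,0,1.]),cam)
    f=lambda v:-(lambda m:(m&mask).sum()/(m|mask).sum())(ren(v))
    s=np.array([x0]+[np.array(x0)+e for e in np.diag([.015,.015,.15])])
    r=minimize(f,x0,method="Nelder-Mead",options=dict(initial_simplex=s,xatol=5e-4,fatol=1e-3));return r.x.round(4),round(-r.fun,2)
E
python3 - <<'E'
from h import *
for c in("scene","top"):
    bot.capture(c)
    for n in("bottle1","bottle_up"):
        for e in bot.outline_of(c,n):
            u=np.argwhere(e["mask"]).mean(0)[::-1]
            g=onz(c,[u],.04)[0]
            if not(.38<g[0]<.62 and -.55<g[1]<-.08):continue
            a=[(fit(e["mask"],c,[g[0],g[1],an],0),"lie") for an in(0,3.14)]+[(fit(e["mask"],c,[*onz(c,[u],.07)[0][:2],0],1),"up")]
            b=max(a,key=lambda r:r[0][1]);print(c,n,round(e["p"],2),b,"up",a[2][0][1],"other",a[0][0][1],a[1][0][1])
cmd([.5,-.25,.2])
E
```

```text
scene bottle1 0.97 ((array([ 0.488 , -0.1383,  0.    ]), np.float64(0.87)), 'up') up 0.87 other 0.8 0.8
scene bottle1 0.86 ((array([ 0.5012, -0.3554,  3.0584]), np.float64(0.84)), 'lie') up 0.51 other 0.76 0.84
scene bottle1 0.67 ((array([ 0.4725, -0.258 ,  3.4157]), np.float64(0.73)), 'lie') up 0.51 other 0.69 0.73
scene bottle_up 0.59 ((array([ 0.4801, -0.4899,  1.0718]), np.float64(0.83)), 'lie') up 0.8 other 0.83 0.68
top bottle1 0.81 ((array([ 0.5016, -0.3571,  3.0151]), np.float64(0.87)), 'lie') up 0.51 other 0.72 0.87
top bottle1 0.44 ((array([ 0.4686, -0.1374,  0.1721]), np.float64(0.34)), 'up') up 0.34 other 0.17 0.17
top bottle_up 0.79 ((array([ 0.5001, -0.4712,  0.135 ]), np.float64(0.82)), 'up') up 0.82 other 0.43 0.42
shift [0.112 1.061 0.178] turn None tool [ 0.4907 -0.1437  0.2179] yawy -1.588 q [ 0.11 -0.2  -0.2  -0.   -1.58  1.44] t 41.0
```

Call:
play_rows:
  series:
    - [[0.02,0.1,0],0,-1]
    - [[0.04,0.2,0],0,-1]
    - [[0.06,0.3,0],0,-1]
    - [[0.08,0.4,0],0,-1]
    - [[0.1,0.5,0],0,-1]
    - [[0.12,0.6,0],0,-1]
    - [[0.14,0.7,0],0,-1]
    - [[0.16,0.8,0],0,-1]
    - [[0.18,0.88,0],0,-1]
    - [[0.2,0.95,0],0,-1]

```text
time: 41.87
tool_pos: [0.5094, -0.2401, 0.2184]
eef_rot: [-0.0, 1.0, -0.009, -0.0]
ft_force: [-0.4, 0.0, -0.4]
opening: 1.003
grasp_force: 0.0
```

Call:
play_rows:
  series:
    - [[0.03,0.08,0],0.031,-1]
    - [[0.03,0.167,0.05],0.031,-1]
    - [[0.03,0.167,0.15],0.031,-1]
    - [[0.03,0.167,0.27],0.031,-1]
    - [[0.03,0.167,0.39],0.031,-1]
    - [[0.03,0.167,0.51],0.031,-1]
    - [[0.03,0.167,0.63],0.031,-1]
    - [[0.03,0.167,0.74],0.031,-1]
    - [[0.03,0.167,0.83],0.031,-1]
    - [[0.03,0.167,0.88],0.031,-1]

```text
time: 42.7
tool_pos: [0.5115, -0.2555, 0.1286]
eef_rot: [-0.0, 0.999, -0.033, -0.001]
ft_force: [-0.4, 0.2, -0.4]
opening: 1.003
grasp_force: 0.0
```

Run:
```python
from h import *
cmd([.512,-.256,.035],-1.637)
bot.capture("scene")
for e in bot.outline_of("scene","bottle1"):
    u=np.argwhere(e["mask"]).mean(0)[::-1]; print(round(e["p"],2),e["bbox"],u.round())
    if abs(onz("scene",[u],.03)[0][1]+.25)<.05: print(fit(e["mask"],"scene",[.483,-.254,-.066],0))
```

```text
shift [0.007 0.005 0.936] turn 0.0001284797449105222 tool [ 0.5115 -0.2555  0.1286] yawy -1.637 q [-0.11 -0.01 -0.19 -0.   -1.4   1.62] t 42.7
0.97 [234.5, 169.9, 250.9, 201.7] [241. 185.]
0.9 [193.8, 159.9, 224.7, 175.8] [207. 167.]
0.81 [243.9, 140.0, 258.2, 165.2] [253. 153.]
0.71 [211.9, 165.8, 238.5, 185.4] [226. 176.]
(array([ 0.4822, -0.2557,  0.0824]), np.float64(0.73))
0.58 [266.1, 181.8, 291.2, 211.1] [284. 195.]
```

Call:
play_rows:
  series:
    - [[0,0,0.12],0,-1]
    - [[0,0,0.24],0,-1]
    - [[0,0,0.36],0,-1]
    - [[0,0,0.48],0,-1]
    - [[0,0,0.6],0,-1]
    - [[0,0,0.7],0,-1]
    - [[0,0,0.8],0,-1]
    - [[0,0,0.88],0,-1]
    - [[0,0,0.935],0,-1]
    - [[0,0,0.935],0,-1]

```text
time: 43.63
tool_pos: [0.5113, -0.2556, 0.0354]
eef_rot: [-0.0, 0.999, -0.033, -0.001]
ft_force: [-0.1, -0.3, -0.5]
opening: 0.998
grasp_force: 0.0
```

Call:
play_rows:
  series:
    - [[0,0,0],0,-0.6]
    - [[0,0,0],0,-0.3]
    - [[0,0,0],0,0]
    - [[0,0,0],0,0.5]
    - [[0,0,0],0,1]
    - [[0,0,0],0,1]
    - [[0,0,0],0,1]
    - [[0,0,0],0,1]
    - [[0,0,0],0,1]
    - [[0,0,0],0,1]
  squeeze: 20

```text
time: 44.47
tool_pos: [0.5125, -0.2559, 0.0379]
eef_rot: [0.0, 0.999, -0.033, 0.001]
ft_force: [1.8, 0.8, 5.3]
opening: 0.606
grasp_force: 22.3
```

Call:
play_rows:
  series:
    - [[0,0,-0.1],0,1]
    - [[0,0,-0.2],0,1]
    - [[0,0,-0.3],0,1]
    - [[0,0,-0.4],0,1]
    - [[0,0,-0.5],0,1]
    - [[0,0,-0.6],0,1]
    - [[0,0,-0.7],0,1]
    - [[0,0,-0.8],0,1]
    - [[0,0,-0.9],0,1]
    - [[0,0,-1],0,1]

```text
time: 45.3
tool_pos: [0.5119, -0.2558, 0.138]
eef_rot: [-0.0, 0.999, -0.033, -0.0]
ft_force: [-0.4, 0.9, -2.4]
opening: 0.609
grasp_force: 21.8
```

Call:
play_rows:
  series:
    - [[0,0,-0.4],0,1]
    - [[0,0,-0.8],0,1]
    - [[0,0,-0.4],0,1]
    - [[0,0,-0.8],0,1]
    - [[0,0,-0.4],0,1]
    - [[0,0,-0.8],0,1]
    - [[0,0,-0.4],0,1]
    - [[0,0,-0.8],0,1]
    - [[0,0,-0.4],0,1]
    - [[0,0,-0.5],0,1]

```text
time: 46.13
tool_pos: [0.5083, -0.2541, 0.1781]
eef_rot: [-0.002, 0.999, -0.033, -0.006]
ft_force: [-0.7, 1.0, -7.3]
opening: 0.605
grasp_force: 23.2
```

Call:
play_rows:
  series:
    - [[-0.2,0,-0.36],0,1]
    - [[0,0,0],0,1]
    - [[-0.2,0,-0.36],0,1]
    - [[0,0,0],0,1]
    - [[-0.2,0,-0.36],0,1]
    - [[0,0,0],0,1]
    - [[-0.2,0,-0.36],0,1]
    - [[0,0,0],0,1]
    - [[-0.2,0,-0.36],0,1]
    - [[0,0,0],0,1]

```text
time: 46.97
tool_pos: [0.5132, -0.2586, 0.1984]
eef_rot: [0.004, 0.999, -0.033, 0.005]
ft_force: [2.8, -2.4, 5.4]
opening: 0.601
grasp_force: 23.6
```

Call:
play_rows:
  series:
    - [[-0.28,0,-0.3],0,1]
    - [[0,0,0],0,1]
    - [[-0.28,0,-0.3],0,1]
    - [[0,0,0],0,1]
    - [[-0.28,0,-0.3],0,1]
    - [[0,0,0],0,1]
    - [[-0.28,0,-0.3],0,1]
    - [[0,0,0],0,1]
    - [[0,0,0],0,1]
    - [[0,0,0],0,1]

```text
time: 47.8
tool_pos: [0.512, -0.2556, 0.186]
eef_rot: [-0.0, 0.999, -0.033, -0.002]
ft_force: [-0.1, 0.2, -2.2]
opening: 0.605
grasp_force: 22.8
```

```bash
python3 -c "
from h import *
tilt(1,.098)"
```

```text
tilt [(np.float64(0.63), 75, 0.098), (np.float64(0.63), 75, 0.09), (np.float64(0.61), 80, 0.09), (np.float64(0.61), 80, 0.098), (np.float64(0.61), 75, 0.106)] F [-0.1  0.2 -2.2] M [0.06 0.03 0.01] z [ 0.512  -0.2556  0.186 ]
```

Call:
play_rows:
  series:
    - [[-0.4,0,0],0,1]
    - [[0,0,0],0,1]
    - [[-0.4,0,0],0,1]
    - [[0,0,0],0,1]
    - [[-0.4,0,0],0,1]
    - [[0,0,0],0,1]
    - [[-0.4,0,0],0,1]
    - [[0,0,0],0,1]
    - [[0,0,0],0,1]
    - [[0,0,0],0,1]

```text
time: 48.73
tool_pos: [0.5109, -0.256, 0.185]
eef_rot: [0.0, 0.999, -0.033, -0.002]
ft_force: [0.2, 0.2, -0.7]
opening: 0.607
grasp_force: 22.5
```

Call:
play_rows:
  series:
    - [[0,0,0.1],0,1]
    - [[0,0,0.2],0,1]
    - [[0,0,0.3],0,1]
    - [[0,0,0.4],0,1]
    - [[0,0,0.5],0,1]
    - [[0,0,0.6],0,1]
    - [[0,0,0.66],0,1]
    - [[0,0,0.7],0,1]
    - [[0,0,0.73],0,1]
    - [[0,0,0.73],0,1]

```text
time: 49.57
tool_pos: [0.5118, -0.2558, 0.1134]
eef_rot: [-0.0, 0.999, -0.033, -0.0]
ft_force: [0.5, 1.0, -2.3]
opening: 0.604
grasp_force: 22.4
```

```bash
python3 -c "
from h import *
tilt(1,.098)"
```

```text
tilt [(np.float64(0.64), 90, 0.106), (np.float64(0.63), 90, 0.098), (np.float64(0.63), 95, 0.098), (np.float64(0.62), 95, 0.106), (np.float64(0.61), 90, 0.09)] F [ 0.5  1.  -2.3] M [0.03 0.08 0.02] z [ 0.5118 -0.2558  0.1134]
```

Call:
play_rows:
  series:
    - [[-0.05,0,0],0,1]
    - [[-0.1,0,0],0,1]
    - [[-0.15,0,0],0,1]
    - [[-0.2,0,0],0,1]
    - [[-0.2,0,0.03],0,1]
    - [[-0.2,0,0.05],0,1]
    - [[-0.2,0,0.07],0,1]
    - [[-0.2,0,0.09],0,1]
    - [[-0.2,0,0.1],0,1]
    - [[-0.2,0,0.1],0,1]

```text
time: 50.5
tool_pos: [0.4935, -0.2555, 0.1102]
eef_rot: [0.002, 0.999, -0.033, 0.003]
ft_force: [-7.4, 6.9, 22.1]
opening: 0.601
grasp_force: 25.8
```

```bash
python3 -c "
from h import *
tilt(1,.098)"
```

```text
tilt [(np.float64(0.71), 90, 0.098), (np.float64(0.69), 90, 0.106), (np.float64(0.68), 95, 0.106), (np.float64(0.67), 95, 0.098), (np.float64(0.66), 90, 0.09)] F [-7.4  6.9 22.1] M [ 2.29  2.72 -0.02] z [ 0.4935 -0.2555  0.1102]
```

Call:
play_rows:
  series:
    - [[0,0,-0.02],0,1]
    - [[0,0,-0.05],0,0]
    - [[0,0,-0.05],0,-0.3]
    - [[0,0,-0.05],0,-0.6]
    - [[0,0,-0.05],0,-1]
    - [[0,0,-0.05],0,-1]
    - [[0,0,-0.05],0,-1]
    - [[0,0,-0.1],0,-1]
    - [[0,0,-0.25],0,-1]
    - [[0,0,-0.4],0,-1]

```text
time: 51.43
tool_pos: [0.4916, -0.2544, 0.1439]
eef_rot: [-0.0, 0.999, -0.033, -0.001]
ft_force: [-0.6, -0.3, 0.2]
opening: 1.002
grasp_force: 0.0
```

Call:
play_rows:
  series:
    - [[0,0,-0.1],0,-1]
    - [[0,0,-0.2],0,-1]
    - [[0,0,-0.3],0,-1]
    - [[0,0,-0.4],0,-1]
    - [[0,0,-0.5],0,-1]
    - [[0,0,-0.6],0,-1]
    - [[0,0,-0.7],0,-1]
    - [[0,0,-0.75],0,-1]
    - [[0,0,-0.75],0,-1]
    - [[0,0,-0.75],0,-1]

```text
time: 52.27
tool_pos: [0.4921, -0.2544, 0.2189]
eef_rot: [-0.0, 0.999, -0.033, 0.0]
ft_force: [-0.1, -0.2, -0.7]
opening: 1.0
grasp_force: 0.0
```

```bash
cat > look.py <<'E'
from h import *
for c in("scene","top"):
    bot.capture(c)
    for n in("bottle1","bottle_up"):
        for e in bot.outline_of(c,n):
            u=np.argwhere(e["mask"]).mean(0)[::-1]
            g=onz(c,[u],.04)[0]
            if not(.38<g[0]<.62 and -.55<g[1]<-.08):continue
            a=[(fit(e["mask"],c,[g[0],g[1],an],0),"lie") for an in(0,3.14)]+[(fit(e["mask"],c,[*onz(c,[u],.07)[0][:2],0],1),"up")]
            print(c,n,round(e["p"],2),"lie",[x[0][0].tolist()+[float(x[0][1])] for x in a[:2]],"up",a[2][0][0],a[2][0][1])
cmd([.5,-.36,.2])
E
python3 look.py
```

```text
scene bottle1 0.65 lie [[0.4788, -0.2724, 0.8942, 0.81], [0.4505, -0.3015, 3.9577, 0.77]] up [ 0.494  -0.2483  0.133 ] 0.83
scene bottle1 0.62 lie [[0.4697, -0.1633, 0.8026, 0.8], [0.4594, -0.1794, 4.0066, 0.83]] up [ 0.4879 -0.1393 -0.0448] 0.85
scene bottle1 0.56 lie [[0.5326, -0.3615, 0.1026, 0.74], [0.5112, -0.363, 3.2361, 0.76]] up [ 0.5372 -0.3304  0.1721] 0.53
scene bottle_up 0.92 lie [[0.4789, -0.4916, 1.1516, 0.79], [0.4567, -0.5345, 4.0664, 0.74]] up [ 0.4934 -0.4677 -0.0593] 0.91
top bottle1 0.75 lie [[0.4881, -0.1452, -0.0188, 0.34], [0.4953, -0.1454, 3.0431, 0.34]] up [ 0.4874 -0.1379  0.0239] 0.64
top bottle1 0.75 lie [[0.5008, -0.3608, -0.0678, 0.31], [0.4711, -0.3596, 3.1369, 0.31]] up [ 0.4651 -0.3595  0.1324] 0.54
top bottle1 0.54 lie [[0.4999, -0.25, 0.0022, 0.27], [0.4891, -0.2519, 3.198, 0.27]] up [ 0.4861 -0.2467  0.0487] 0.51
top bottle_up 0.63 lie [[0.5044, -0.4712, 0.0395, 0.42], [0.502, -0.4729, 3.1363, 0.42]] up [ 0.4968 -0.4681  0.1092] 0.79
shift [0.152 1.048 0.184] turn None tool [ 0.4918 -0.2544  0.2184] yawy -1.637 q [-0.11 -0.08 -0.09 -0.   -1.56  1.62] t 52.6
```

Call:
play_rows:
  series:
    - [[-0.01,0.1,0],0,-1]
    - [[-0.02,0.2,0],0,-1]
    - [[-0.03,0.3,0],0,-1]
    - [[-0.04,0.4,0],0,-1]
    - [[-0.05,0.5,0],0,-1]
    - [[-0.06,0.6,0],0,-1]
    - [[-0.07,0.7,0],0,-1]
    - [[-0.08,0.8,0],0,-1]
    - [[-0.1,0.9,0],0.029,-1]
    - [[-0.1,1.0,0],0.029,-1]

```text
time: 53.4
tool_pos: [0.4751, -0.3547, 0.219]
eef_rot: [-0.0, 0.998, -0.057, -0.0]
ft_force: [0.4, -0.6, 0.3]
opening: 1.0
grasp_force: 0.0
```

Run:
```python
from h import *
cmd([.4745,-.354,.035],-1.683)
bot.capture("scene")
for e in bot.outline_of("scene","bottle1"):
    u=np.argwhere(e["mask"]).mean(0)[::-1]; print(round(e["p"],2),e["bbox"],u.round(),e["mask"].sum(),fit(e["mask"],"scene",[.502,-.357,3.03],0) if abs(onz("scene",[u],.03)[0][1]+.36)<.05 else "")
```

```text
shift [-0.006 -0.006  1.84 ] turn -0.0009204406234405878 tool [ 0.4751 -0.3547  0.219 ] yawy -1.684 q [-0.3   0.02  0.01 -0.   -1.56  1.76] t 53.4
0.88 [235.0, 168.5, 249.3, 199.4] [241. 185.] 394 
0.84 [214.4, 154.6, 230.0, 186.1] [225. 172.] 368 
0.76 [193.8, 158.8, 221.8, 177.1] [205. 167.] 373 (array([ 0.5054, -0.3585,  3.0637]), np.float64(0.83))
0.61 [245.1, 143.2, 262.6, 163.5] [253. 153.] 293 (array([ 0.502, -0.357,  3.03 ]), np.float64(0.0))
```

Call:
play_rows:
  series:
    - [[0,0,0.1],0,-1]
    - [[0,0,0.2],0,-1]
    - [[0,0,0.3],0,-1]
    - [[0,0,0.4],0,-1]
    - [[0,0,0.5],0,-1]
    - [[0,0,0.6],0,-1]
    - [[0,0,0.7],0,-1]
    - [[0,0,0.8],0,-1]
    - [[0,0,0.9],0,-1]
    - [[0,0,0.95],0,-1]

```text
time: 54.33
tool_pos: [0.4749, -0.3533, 0.122]
eef_rot: [-0.001, 0.998, -0.056, -0.001]
ft_force: [-0.6, -0.2, -0.5]
opening: 1.001
grasp_force: 0.0
```

Call:
play_rows:
  series:
    - [[0,0,0.1],0,-1]
    - [[0,0,0.2],0,-1]
    - [[0,0,0.32],0,-1]
    - [[0,0,0.44],0,-1]
    - [[0,0,0.56],0,-1]
    - [[0,0,0.66],0,-1]
    - [[0,0,0.76],0,-1]
    - [[0,0,0.84],0,-1]
    - [[0,0,0.89],0,-1]
    - [[0,0,0.89],0,-1]

```text
time: 55.17
tool_pos: [0.4747, -0.3532, 0.0332]
eef_rot: [-0.001, 0.998, -0.056, -0.001]
ft_force: [0.0, -1.2, -0.5]
opening: 1.0
grasp_force: 0.0
```

Call:
play_rows:
  series:
    - [[0,0,0],0,-0.6]
    - [[0,0,0],0,-0.3]
    - [[0,0,0],0,0]
    - [[0,0,0],0,0.5]
    - [[0,0,0],0,1]
    - [[0,0,0],0,1]
    - [[0,0,0],0,1]
    - [[0,0,0],0,1]
    - [[0,0,0],0,1]
    - [[0,0,0],0,1]
  squeeze: 20

```text
time: 56.0
tool_pos: [0.4758, -0.3538, 0.0359]
eef_rot: [0.0, 0.998, -0.056, 0.001]
ft_force: [-0.8, 0.2, 5.7]
opening: 0.606
grasp_force: 21.7
```

Call:
play_rows:
  series:
    - [[0,0,-0.1],0,1]
    - [[0,0,-0.2],0,1]
    - [[0,0,-0.3],0,1]
    - [[0,0,-0.4],0,1]
    - [[0,0,-0.5],0,1]
    - [[0,0,-0.6],0,1]
    - [[0,0,-0.7],0,1]
    - [[0,0,-0.8],0,1]
    - [[0,0,-0.9],0,1]
    - [[0,0,-1],0,1]

```text
time: 56.83
tool_pos: [0.4754, -0.3536, 0.136]
eef_rot: [-0.0, 0.998, -0.056, -0.0]
ft_force: [-0.5, 0.1, -2.1]
opening: 0.607
grasp_force: 21.6
```

Call:
play_rows:
  series:
    - [[0,0,-0.4],0,1]
    - [[0,0,-0.8],0,1]
    - [[0,0,-0.4],0,1]
    - [[0,0,-0.8],0,1]
    - [[0,0,-0.4],0,1]
    - [[0,0,-0.8],0,1]
    - [[0,0,-0.4],0,1]
    - [[0,0,-0.8],0,1]
    - [[0,0,-0.4],0,1]
    - [[0,0,-0.5],0,1]

```text
time: 57.67
tool_pos: [0.4722, -0.3514, 0.1764]
eef_rot: [-0.003, 0.998, -0.056, -0.006]
ft_force: [-0.4, 1.4, -7.1]
opening: 0.607
grasp_force: 22.4
```

Call:
play_rows:
  series:
    - [[0.2,0,-0.36],0,1]
    - [[0,0,0],0,1]
    - [[0.2,0,-0.36],0,1]
    - [[0,0,0],0,1]
    - [[0.2,0,-0.36],0,1]
    - [[0,0,0],0,1]
    - [[0.2,0,-0.36],0,1]
    - [[0,0,0],0,1]
    - [[0.2,0,-0.36],0,1]
    - [[0,0,0],0,1]

```text
time: 58.5
tool_pos: [0.4718, -0.353, 0.1765]
eef_rot: [-0.001, 0.998, -0.055, -0.01]
ft_force: [3.3, -1.2, 6.1]
opening: 0.605
grasp_force: 22.7
```

Call:
play_rows:
  series:
    - [[0.28,0,-0.3],0,1]
    - [[0,0,0],0,1]
    - [[0.28,0,-0.3],0,1]
    - [[0,0,0],0,1]
    - [[0.28,0,-0.3],0,1]
    - [[0,0,0],0,1]
    - [[0.28,0,-0.3],0,1]
    - [[0,0,0],0,1]
    - [[0,0,0],0,1]
    - [[0,0,0],0,1]

```text
time: 59.33
tool_pos: [0.4739, -0.3535, 0.1829]
eef_rot: [-0.0, 0.998, -0.056, -0.003]
ft_force: [0.2, -0.4, 0.6]
opening: 0.606
grasp_force: 22.8
```

```bash
python3 -c "
from h import *
tilt(-1,.098)"
```

```text
tilt [(np.float64(0.69), 45, 0.098), (np.float64(0.69), 50, 0.098), (np.float64(0.68), 45, 0.106), (np.float64(0.68), 45, 0.09), (np.float64(0.68), 55, 0.106)] F [ 0.2 -0.4  0.6] M [-0.03 -0.08  0.02] z [ 0.4739 -0.3535  0.1829]
```

Call:
play_rows:
  series:
    - [[0.25,0,-0.33],0,1]
    - [[0,0,0],0,1]
    - [[0.25,0,-0.33],0,1]
    - [[0,0,0],0,1]
    - [[0.25,0,-0.33],0,1]
    - [[0,0,0],0,1]
    - [[0.25,0,-0.33],0,1]
    - [[0,0,0],0,1]
    - [[0,0,0],0,1]
    - [[0,0,0],0,1]

```text
time: 60.27
tool_pos: [0.4755, -0.3537, 0.186]
eef_rot: [0.0, 0.998, -0.056, 0.0]
ft_force: [0.3, -0.2, -0.1]
opening: 0.604
grasp_force: 22.8
```

Call:
play_rows:
  series:
    - [[0.3,0,-0.25],0,1]
    - [[0,0,0],0,1]
    - [[0.3,0,-0.25],0,1]
    - [[0,0,0],0,1]
    - [[0.3,0,-0.25],0,1]
    - [[0,0,0],0,1]
    - [[0.3,0,-0.25],0,1]
    - [[0,0,0],0,1]
    - [[0,0,0],0,1]
    - [[0,0,0],0,1]

```text
time: 61.1
tool_pos: [0.4766, -0.3542, 0.1878]
eef_rot: [0.001, 0.998, -0.056, 0.002]
ft_force: [-0.1, 0.0, 0.1]
opening: 0.604
grasp_force: 22.9
```

```bash
python3 -c "
from h import *
tilt(-1,.098)"
```

```text
tilt [(np.float64(0.62), 55, 0.098), (np.float64(0.61), 50, 0.098), (np.float64(0.6), 50, 0.09), (np.float64(0.6), 45, 0.098), (np.float64(0.6), 45, 0.09)] F [-0.1  0.   0.1] M [-0.05 -0.05  0.01] z [ 0.4766 -0.3542  0.1878]
```

Call:
play_rows:
  series:
    - [[0.4,0,0],0,1]
    - [[0,0,0],0,1]
    - [[0.4,0,0],0,1]
    - [[0,0,0],0,1]
    - [[0.4,0,0],0,1]
    - [[0,0,0],0,1]
    - [[0.4,0,0],0,1]
    - [[0,0,0],0,1]
    - [[0,0,0],0,1]
    - [[0,0,0],0,1]

```text
time: 62.03
tool_pos: [0.4766, -0.3543, 0.1848]
eef_rot: [0.0, 0.998, -0.056, -0.001]
ft_force: [-0.1, 0.5, 0.2]
opening: 0.608
grasp_force: 22.5
```

Call:
play_rows:
  series:
    - [[0,0,-0.41],0,1]
    - [[0,0,0],0,1]
    - [[0,0,-0.41],0,1]
    - [[0,0,0],0,1]
    - [[0,0,-0.41],0,1]
    - [[0,0,0],0,1]
    - [[0,0,-0.41],0,1]
    - [[0,0,0],0,1]
    - [[0,0,0],0,1]
    - [[0,0,0],0,1]

```text
time: 62.87
tool_pos: [0.4767, -0.3537, 0.1897]
eef_rot: [0.001, 0.998, -0.056, 0.004]
ft_force: [-0.6, -0.4, -1.4]
opening: 0.607
grasp_force: 22.9
```

```bash
python3 -c "
from h import *
tilt(-1,.098)
print([(round(e['p'],2),np.round(e['bbox'])) for e in bot.outline_of('scene','bottle1')])
o,p,R=tool();print(proj('scene',p))
cv2.imwrite('pics/s11.png',cv2.resize(bot.capture('scene')[100:220,150:270],(600,600),interpolation=cv2.INTER_CUBIC))"
```

```text
tilt [(np.float64(0.7), 45, 0.098), (np.float64(0.69), 50, 0.106), (np.float64(0.69), 50, 0.098), (np.float64(0.69), 45, 0.106), (np.float64(0.68), 40, 0.098)] F [-0.6 -0.4 -1.4] M [-0.04  0.06  0.03] z [ 0.4767 -0.3537  0.1897]
[(0.88, array([200., 136., 218., 157.])), (0.75, array([235., 169., 250., 202.])), (0.71, array([219., 156., 232., 184.])), (0.63, array([246., 143., 262., 163.]))]
[[212.71186548 137.17715693]]
```

View pics/s11.png

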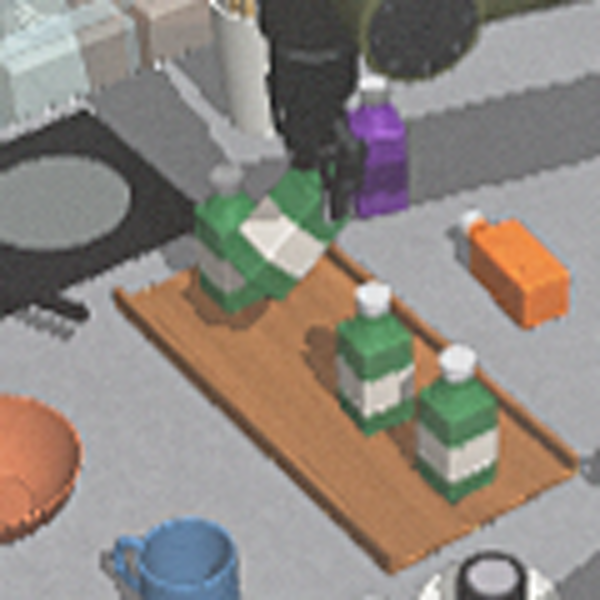

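The picture shows bottle C gripped at crop (320,190) with its base towards +x at (270,270), about 50° up. A and B stand at (375,360) and (457,425). I'll turn C further by pushing its base edge against the far rail.

Call:
play_rows:
  series:
    - [[0.08,0,0.05],0,1]
    - [[0.16,0,0.1],0,1]
    - [[0.24,0,0.2],0,1]
    - [[0.32,0,0.3],0,1]
    - [[0.4,0,0.4],0,1]
    - [[0.48,0,0.5],0,1]
    - [[0.53,0,0.58],0,1]
    - [[0.55,0,0.65],0,1]
    - [[0.55,0,0.7],0,1]
    - [[0.55,0,0.7],0,1]

```text
time: 63.9
tool_pos: [0.5294, -0.3594, 0.1132]
eef_rot: [-0.001, 0.998, -0.056, -0.001]
ft_force: [-0.3, -0.4, -2.1]
opening: 0.604
grasp_force: 22.9
```

Call:
play_rows:
  series:
    - [[0.04,0,0],0,1]
    - [[0.08,0,0],0,1]
    - [[0.12,0,0],0,1]
    - [[0.16,0,-0.02],0,1]
    - [[0.2,0,-0.03],0,1]
    - [[0.24,0,-0.04],0,1]
    - [[0.28,0,-0.05],0,1]
    - [[0.3,0,-0.06],0,1]
    - [[0.3,0,-0.06],0,1]
    - [[0.3,0,-0.06],0,1]

```text
time: 64.73
tool_pos: [0.5599, -0.3631, 0.1209]
eef_rot: [-0.0, 0.998, -0.056, -0.0]
ft_force: [-0.4, -0.7, -2.5]
opening: 0.604
grasp_force: 22.9
```

```bash
python3 -c "
from h import *
tilt(-1,.098)"
```

```text
tilt [(np.float64(0.67), 55, 0.106), (np.float64(0.67), 50, 0.098), (np.float64(0.66), 50, 0.106), (np.float64(0.66), 45, 0.106), (np.float64(0.64), 55, 0.098)] F [-0.4 -0.7 -2.5] M [ 0.02  0.12 -0.07] z [ 0.5599 -0.3631  0.1209]
```

Call:
play_rows:
  series:
    - [[-0.15,0,0],0,1]
    - [[-0.3,0,0],0,1]
    - [[-0.45,0,0],0,1]
    - [[-0.5,0,0.05],0,1]
    - [[-0.5,0,0.12],0,1]
    - [[-0.45,0,0.12],0,1]
    - [[-0.4,0,0.12],0,1]
    - [[-0.35,0,0.12],0,1]
    - [[-0.3,0,0.12],0,1]
    - [[-0.25,0,0.12],0,1]

```text
time: 65.67
tool_pos: [0.5348, -0.3609, 0.1099]
eef_rot: [0.001, 0.998, -0.056, -0.001]
ft_force: [-10.4, 1.1, 10.4]
opening: 0.602
grasp_force: 24.9
```

Call:
play_rows:
  series:
    - [[0.03,0,0],0,1]
    - [[0.06,0,0],0,1]
    - [[0.09,0,0],0,1]
    - [[0.12,0,0],0,1]
    - [[0.15,0,0],0,1]
    - [[0.18,0,0],0,1]
    - [[0.21,0,0],0,1]
    - [[0.24,0,0],0,1]
    - [[0.27,0,0],0,1]
    - [[0.3,0,0],0,1]

```text
time: 66.5
tool_pos: [0.566, -0.3665, 0.1174]
eef_rot: [0.004, 0.998, -0.056, 0.003]
ft_force: [-10.8, 0.9, 26.7]
opening: 0.599
grasp_force: 42.0
```

```bash
python3 -c "
from h import *
tilt(-1,.098)"
```

```text
tilt [(np.float64(0.68), 75, 0.098), (np.float64(0.66), 70, 0.09), (np.float64(0.66), 75, 0.106), (np.float64(0.65), 70, 0.106), (np.float64(0.65), 70, 0.098)] F [-10.8   0.9  26.7] M [0.94 3.81 0.27] z [ 0.566  -0.3665  0.1174]
```

Call:
play_rows:
  series:
    - [[0,0,-0.1],0,1]
    - [[0,0,-0.25],0,1]
    - [[-0.1,0,-0.3],0,1]
    - [[-0.25,0,-0.3],0,1]
    - [[-0.4,0,-0.3],0,1]
    - [[-0.55,0,-0.3],0,1]
    - [[-0.7,0,-0.3],0,1]
    - [[-0.82,0,-0.2],0,1]
    - [[-0.92,0,-0.1],0,1]
    - [[-0.95,0,0],0,1]

```text
time: 67.43
tool_pos: [0.4702, -0.353, 0.1088]
eef_rot: [-0.0, 0.998, -0.056, 0.0]
ft_force: [0.6, -0.4, -1.4]
opening: 0.601
grasp_force: 38.1
```

```bash
python3 -c "
from h import *
tilt(-1,.098)"
```

```text
tilt [(np.float64(0.7), 75, 0.098), (np.float64(0.68), 70, 0.09), (np.float64(0.68), 75, 0.106), (np.float64(0.68), 70, 0.098), (np.float64(0.67), 80, 0.098)] F [ 0.6 -0.4 -1.4] M [-0.02 -0.05 -0.03] z [ 0.4702 -0.353   0.1088]
```

Call:
play_rows:
  series:
    - [[0,0,0.03],0,1]
    - [[0.02,0,0.05],0,1]
    - [[0.05,0,0.06],0,1]
    - [[0.09,0,0.06],0,1]
    - [[0.13,0,0.06],0,1]
    - [[0.17,0,0.06],0,1]
    - [[0.21,0,0.06],0,1]
    - [[0.25,0,0.06],0,1]
    - [[0.28,0,0.06],0,1]
    - [[0.28,0,0.06],0,1]

```text
time: 68.37
tool_pos: [0.4991, -0.3567, 0.1044]
eef_rot: [0.001, 0.998, -0.056, 0.0]
ft_force: [-3.3, -0.0, 7.4]
opening: 0.606
grasp_force: 30.3
```

```bash
python3 -c "
from h import *
tilt(-1,.098)"
```

```text
tilt [(np.float64(0.62), 75, 0.09), (np.float64(0.62), 75, 0.098), (np.float64(0.62), 80, 0.106), (np.float64(0.62), 80, 0.098), (np.float64(0.62), 75, 0.106)] F [-3.3 -0.   7.4] M [ 0.22  0.99 -0.07] z [ 0.4991 -0.3567  0.1044]
```

Call:
play_rows:
  series:
    - [[0.02,0,0.02],0,1]
    - [[0.05,0,0.03],0,1]
    - [[0.08,0,0.04],0,1]
    - [[0.11,0,0.05],0,1]
    - [[0.14,0,0.05],0,1]
    - [[0.17,0,0.05],0,1]
    - [[0.2,0,0.05],0,1]
    - [[0.23,0,0.05],0,1]
    - [[0.25,0,0.05],0,1]
    - [[0.25,0,0.05],0,1]

```text
time: 69.3
tool_pos: [0.5254, -0.3589, 0.1013]
eef_rot: [0.001, 0.998, -0.055, 0.002]
ft_force: [-0.1, 5.1, 12.1]
opening: 0.602
grasp_force: 32.0
```

```bash
python3 -c "
from h import *
tilt(-1,.098)"
```

```text
tilt [(np.float64(0.64), 90, 0.098), (np.float64(0.63), 90, 0.09), (np.float64(0.63), 90, 0.106), (np.float64(0.62), 95, 0.106), (np.float64(0.62), 85, 0.098)] F [-0.1  5.1 12.1] M [ 2.    0.38 -0.03] z [ 0.5254 -0.3589  0.1013]
```

Call:
play_rows:
  series:
    - [[0,0,-0.07],0,1]
    - [[0,0,-0.14],0,1]
    - [[-0.06,0,-0.14],0,1]
    - [[-0.12,0,-0.14],0,1]
    - [[-0.19,0,-0.14],0,1]
    - [[-0.26,0,-0.14],0,1]
    - [[-0.32,0,-0.14],0,1]
    - [[-0.36,0,-0.08],0,1]
    - [[-0.36,0,-0.03],0,1]
    - [[-0.36,0,0],0,1]

```text
time: 70.23
tool_pos: [0.4885, -0.3553, 0.1007]
eef_rot: [0.001, 0.998, -0.056, 0.002]
ft_force: [1.1, 6.5, 19.1]
opening: 0.604
grasp_force: 33.0
```

```bash
python3 -c "
from h import *
tilt(-1,.098)"
```

```text
tilt [(np.float64(0.19), 120, 0.106), (np.float64(0.18), 115, 0.106), (np.float64(0.17), 120, 0.098), (np.float64(0.16), 115, 0.098), (np.float64(0.14), 110, 0.106)] F [ 1.1  6.5 19.1] M [ 2.94 -0.15 -0.06] z [ 0.4885 -0.3553  0.1007]
```

Call:
play_rows:
  series:
    - [[0,0,-0.03],0,1]
    - [[0,0,-0.03],0,0]
    - [[0,0,-0.03],0,-0.3]
    - [[0,0,-0.03],0,-0.6]
    - [[0,0,-0.03],0,-1]
    - [[0,0,-0.03],0,-1]
    - [[0,0,-0.03],0,-1]
    - [[0,0,-0.1],0,-1]
    - [[0,0,-0.25],0,-1]
    - [[0,0,-0.4],0,-1]

```text
time: 71.17
tool_pos: [0.487, -0.3549, 0.1383]
eef_rot: [-0.0, 0.998, -0.056, -0.001]
ft_force: [-0.1, 0.2, 0.6]
opening: 1.001
grasp_force: 0.0
```

Call:
play_rows:
  series:
    - [[0,0,-0.1],0,-1]
    - [[0,0,-0.2],0,-1]
    - [[0,0,-0.3],0,-1]
    - [[0,0,-0.4],0,-1]
    - [[0,0,-0.5],0,-1]
    - [[0,0,-0.6],0,-1]
    - [[0,0,-0.7],0,-1]
    - [[0,0,-0.8],0,-1]
    - [[0,0,-0.9],0,-1]
    - [[0,0,-1],0,-1]

```text
time: 72.0
tool_pos: [0.4873, -0.3549, 0.2389]
eef_rot: [-0.0, 0.998, -0.056, -0.0]
ft_force: [0.3, 0.1, 0.3]
opening: 1.002
grasp_force: 0.0
```

Call:
play_rows:
  series:
    - [[-0.1,0,0],0,-1]
    - [[-0.2,0,0],0,-1]
    - [[-0.3,0,0],0,-1]
    - [[-0.4,0,0],0,-1]
    - [[-0.5,0,0],0,-1]
    - [[-0.6,0,0],0,-1]
    - [[-0.7,0,0],0,-1]
    - [[-0.8,0,0],0,-1]
    - [[-0.9,0,0],0,-1]
    - [[-1,0,0],0,-1]

```text
time: 72.83
tool_pos: [0.3869, -0.3436, 0.238]
eef_rot: [-0.0, 0.998, -0.056, 0.0]
ft_force: [-0.7, 0.6, 0.0]
opening: 0.999
grasp_force: 0.0
```

```bash
python3 look.py; python3 -c "
from h import *
a=bot.capture('scene')[100:240,150:350];b=bot.capture('top')[150:245,115:400]
a=cv2.resize(a,(500,350),interpolation=cv2.INTER_CUBIC);b=cv2.resize(b,(750,250),interpolation=cv2.INTER_CUBIC)
c=np.zeros((600,750,3),np.uint8);c[:350,:500]=a;c[350:]=b;cv2.imwrite('pics/f.png',c)
for k in('scene','top'):
  for e in bot.outline_of(k,'cap')[:2]:print(k,e['p'],onz(k,[np.argwhere(e['mask']).mean(0)[::-1]],.028))
"
```

```text
scene bottle1 0.93 lie [[0.4721, -0.2812, 0.8959, 0.84], [0.4614, -0.297, 4.1153, 0.89]] up [ 0.4922 -0.2518  0.0246] 0.77
scene bottle1 0.71 lie [[0.4662, -0.1636, 0.7307, 0.79], [0.4344, -0.1895, 3.719, 0.68]] up [ 0.4867 -0.1384  0.0996] 0.84
scene bottle1 0.66 lie [[0.4776, -0.3834, 0.8901, 0.86], [0.468, -0.3991, 4.1147, 0.86]] up [ 0.4984 -0.3528 -0.0038] 0.77
scene bottle_up 0.58 lie [[0.4818, -0.4897, 1.1186, 0.82], [0.4562, -0.5278, 4.0009, 0.75]] up [ 0.4993 -0.4649  0.023 ] 0.87
top bottle_up 0.48 lie [[0.5115, -0.4814, 0.3228, 0.27], [0.4975, -0.4794, 3.3395, 0.26]] up [ 0.498  -0.4706  0.1937] 0.47
shift [1.13  0.037 0.378] turn None tool [ 0.3881 -0.3438  0.2378] yawy -1.683 q [-0.34 -0.18 -0.14 -0.   -1.61  1.8 ] t 73.1
scene 0.8 [[ 5.59039035e-01 -2.54382062e-05  2.80000000e-02]]
top 0.59 [[0.56381787 0.00232543 0.028     ]]
```

View pics/f.png

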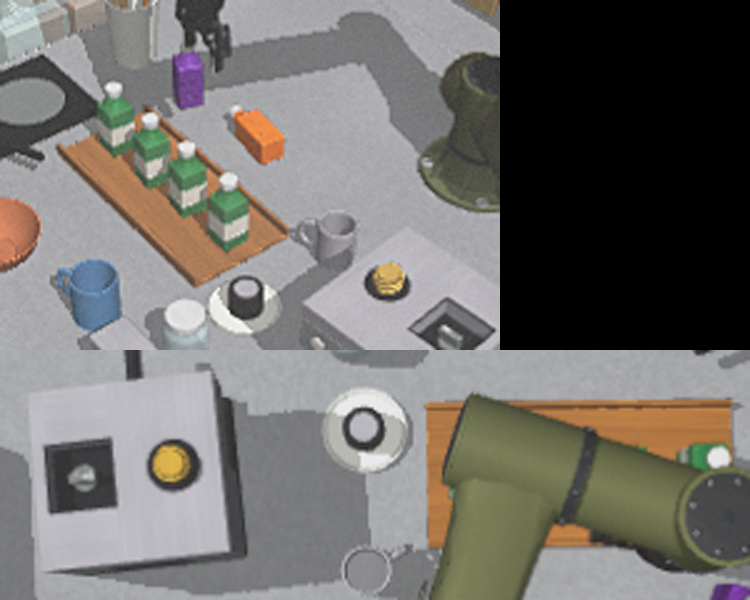

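The final picture shows four green bottles standing in a row (scene crop (115,120) to (228,215)). The cap sits centred on the plate at (247,295) and the knob bar lies crosswise, so it is open. I'm handing in.

```bash
python3 -c "
from plant import bot
print(bot.sign_off())"
```

```text
the job is handed in; nothing more can be done
None
```

The job is handed in (no verdict came back): the final picture shows the steam knob open to its stop, the boiler cap right way up on the plate, and all four green bottles standing in one row in the tray.

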